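# Brake and lock the running plating turntable

## Task

The petri dish turntable on the bench is still running: lock it. Take the red lock pin out of its white block and press its tip gently on the wheel's face above the fixed slot, braking the wheel until it only creeps (a sixth of a turn per second or less) when its hole comes under the pin, so that the pin drops in without a knock; then push it on into the base slot, fully home with its knob down on the wheel, and let go. Leave the glassware and the dropper bottle where they stand.

Things in the scene. Friction and masses are not known exactly. Their poses are not given: they have to be found in the camera images.
- turntable: Petri dish turntable, fixed. Grey round base 224 mm across, 34 mm high; origin at the centre of its underside, z up. A white wheel above it, 208 mm across and 10 mm thick, flat top 58 mm above the bench, carries a closed petri dish (top 77 mm up) on a black seat within 37 mm of the axis. A motor with a flywheel in the base turns it by a slipping clutch (0.25 N m, free speed 6.5 rad/s).
- wheel_face (a point): Centre of the wheel's flat top. The wheel rides on a sprung spindle: pressed down it starts to sink at about 0.6 N and takes 0.6 N more per mm, stop at 13 mm. Friction of a pressed tip slows it in proportion to the force; somewhere from 3.5 to 8.5 N at the hole circle stalls it (friction varies). Let go, it is back at speed in about 1.5 s.
- slot (a point): Centre of the mouth of the fixed slot in the top of the base, 34 mm above the bench, 80 mm from the wheel's axis on the turntable's own -x side. The slot is 24 mm long radially, 12 mm wide along the circumference, 24 mm deep. A short white line on the base marks it; the wheel covers it except when the hole passes.
- wheel_hole (a point): Centre of the upper mouth of the wheel's one through hole, 80 mm from the axis, turning with the wheel. The hole is oblong: 24 mm radially, 12.5 mm along the circumference. Two short red lines on the wheel face, inside and outside the hole, point to it.
- wheel (a joint): Angle of the wheel about the vertical axis, rad, counted on without limit, growing counter-clockwise seen from above; the hole lies over the slot at 0 and every multiple of 2 pi. Pressed with 7 to 8 N at full speed, the wheel comes to rest after 0.3 to 0.8 turn; eased off from there it creeps, the faster the lighter the press.
- lock_pin: Loose red lock pin, 84 mm long, 80 g. Origin at the centre of its lower tip, z along the pin towards the knob. Shaft 10 mm thick, 44 mm long, its last 2 mm tapering to 7.6 mm at the tip; then a round knob 22 mm thick and 40 mm long to grasp. Fully home the knob's underside lies on the wheel and the tip is 13 to 14 mm above the bench.
- pin_block: Fixed white block 56 x 56 x 49 mm, origin at the centre of its underside, with a 13 mm hole in the middle of its top, 45 mm deep, in which the lock pin stands upright at the start, its knob resting on the block.
- flask: Small conical glass flask, 51 mm across, 85 mm high, standing on the bench; bystander. Origin at the centre of its underside.
- dropper: Amber dropper bottle, 36 mm across, 98 mm high, standing on the bench; bystander. Origin at the centre of its underside.
- beaker: Glass beaker, 72 mm across, 95 mm high, standing on the bench behind the turntable; bystander. Origin at the centre of its underside.
Things that resemble listed ones, but are neither listed nor needed, are in the scene too. What is meant by the pin_block is not blue or pink, and is the smaller of those in its own colour.

How it is judged:
By the outcome, as a careful person would: the job done as asked, in the order asked, and still so for the second after the job is handed in, with the robot touching nothing.
It also fails if it takes over 64 s, if anything falls off the work surface, if the arm or the gripper's body presses on something with over 40 N, if the wrist force passes 120 N, or if a joint passes its speed limit or range.

## Robot

A 6-joint arm with a two-finger parallel gripper is mounted at the origin on a cart in front of the work surface, level with it; the furniture and walls round the work are solid. World frame = base frame: x ahead of the robot, y to its left, z up, the work surface at z = 0. Lengths are in mm, angles in rad, forces in N, time in s.
With the tool pointing down it reaches from about 400 to 925 mm from the base axis. Payload 12.5 kg.
Tool frame: the origin (TCP) lies at the very end of the fingers, on their centre line; the grasp point (between the pads) lies 19 mm behind it; x points along the fingers, y is the direction in which the jaws open and shut, and the axes are right-handed (so a half turn about x gives the same grasp; the last joint's range is limited). The gripper opens to 95 mm and grips with 3 to 60 N. Pads are 20 mm wide; open, the fingers measure 119 mm over their backs; the gripper's body (75 mm by 180 mm) begins 59 mm behind the grasp point.
Start: joints at [-1.325, 0.491, 1.559, -0, 1.092, -0.106], TCP at [215.391, -586.731, 214.661] pointing down, gripper open.
Joint ranges: [-3.1, 3.1], [-0.84, 2.19], [0.05, 2.79], [-1.13, 4.28], [0.06, 2.93], [-2.69, 2.69]. Speed limits (rad/s): [2.22, 2.22, 2.79, 3.14, 3.14, 3.14].

## Interface

Orientations are given as [roll, pitch, yaw] about the fixed x, y, z axes, in that order (R = Rz(yaw) Ry(pitch) Rx(roll)).
In Python, from cell import env, optics, job gives the robot as it stands.
- The arm moves only by the shell command python3 -m handwheel 'ROWS' [OPENING]. ROWS is JSON, a list of rows, each an object with "travel": the shift along the world's x, y, z in mm, a list of three; "roll": the turn about the world's z in degrees. In form: [{"travel": [dx, dy, dz], "roll": roll}, ...]. A call has 1 to 8 rows; each row is the pose to reach, as a shift and turn from the pose commanded when the call began; what a row does not reach only later rows make up. A row lasts 1/10 s, in which the tool goes at most 50 mm and 8.59 degrees, less where a joint would pass 70% of its speed; a pose out of reach is approached as far as the arm can. A call with a gripper value outside its range is refused whole. OPENING is the closure, from -1 (fully open) to 1 (shut), set as the call begins (- or left out, the last holds). The fingers move at their own pace and stop on an object; the grip force is fixed at half the most. Time passes only in rows, so rows that repeat a pose let the fingers close. It gives the time, the measured TCP pose, the force and the opening at its end, in the units of the state.
- env.state(): the state, without advancing time (a new reading comes with each control period).
- optics.read_camera(name): name is "scene" or "top" or "wrist"; returns the picture (400x640x3 uint8, red, green, blue); there is no depth.
- optics.camera_params(name): a dict with "fx", "fy", "cx", "cy" (pixels), "world_from_camera" (4x4, takes a point from camera to world coordinates). Camera axes: x right, y up, looking along -z (the intrinsics and any distortion apply to the point x, -y, -z); pixel columns grow to the right and rows downward; lengths in mm; the calibration is good to about 2 mm. A picture is of the moment at which its call begins: read the wrist's pose just before it. camera_params takes no time and is no camera call; for the wrist camera it gives the pose at the moment of the call.
- job.job_done(): hands the job in, once; it reports no verdict.
The state is a dict: "t": time; "joints": joint angles; "qvel": joint speeds; "tau": joint torques, N m; "eef_pos": TCP position; "tcp_rot": TCP orientation; "ft_force": force on the tool from outside, world axes, zero at the start; "moment": the same for the moment, N m; "opening": opening from 0.0 (shut) to 1.0 (fully open).
Only numpy, scipy, OpenCV 4.12 (cv2) and the standard library are available. Lean on these libraries where they do the work, as an engineer would, in place of code of your own. Each camera call takes 0.05 s, during which the arm holds its last target.

## Working session

There is one attempt and no reset: what is moved stays moved. The work goes in short steps, Python scripts to look and compute and a shell command to move; the robot and the scene stay as the last step left them, time stands still between calls to the robot, and variables do not carry over. Pictures are saved under pics/ and viewed, and the job is handed in when it is done.

```bash
ls; mkdir -p pics; python3 - <<'E'
from cell import env, optics, job
import cv2
print(env.state())
for n in ["scene","top","wrist"]:
    p=optics.camera_params(n); print(n,p)
    cv2.imwrite(f"pics/{n}0.png",optics.read_camera(n)[:,:,::-1])
E
```

```text
pics
{'t': 0.0, 'joints': array([-1.32462095e+00,  4.91558441e-01,  1.55943648e+00, -9.58540455e-06,
        1.09171176e+00, -1.05611763e-01]), 'qvel': array([ 0.00055097,  0.00028711,  0.00081187, -0.00056876, -0.00111768,
        0.00156295]), 'tau': array([-2.64619221e-04, -6.12649369e+01, -2.58185917e+01,  6.92731887e-02,
        4.81739372e-02, -9.39517008e-05]), 'eef_pos': array([ 215.31321135, -586.48442693,  214.06691387]), 'tcp_rot': array([-1.66877704,  1.56968227,  1.82460718]), 'ft_force': array([-0.25245248,  0.14328009, -0.2810936 ]), 'moment': array([-0.04652742, -0.01892299, -0.01492923]), 'opening': 1.001033007989165}
scene {'fx': 400.2436221207473, 'fy': 400.2436221207473, 'cx': 323.3360850993913, 'cy': 197.69001031869104, 'world_from_camera': array([[-8.87502499e-01,  2.42777006e-01, -3.91661383e-01,
         2.77202330e+01],
       [-4.60792284e-01, -4.61806123e-01,  7.57895491e-01,
         9.51987090e+02],
       [ 3.12797363e-03,  8.53108686e-01,  5.21723860e-01,
         8.41085202e+02],
       [ 0.00000000e+00,  0.00000000e+00,  0.00000000e+00,
         1.000
[... 257 characters left out ...]
61706294e-02, -3.01576346e-02,
        -2.73749172e+02],
       [-2.80504006e-03,  3.36175549e-01,  9.41795164e-01,
         1.88875599e+03],
       [ 0.00000000e+00,  0.00000000e+00,  0.00000000e+00,
         1.00000000e+00]])}
wrist {'fx': 289.82789724376886, 'fy': 289.82789724376886, 'cx': 316.71674258918216, 'cy': 203.629682045219, 'world_from_camera': array([[ 3.44436380e-01,  9.04062180e-01,  2.53051684e-01,
         2.86771003e+02],
       [-9.38809279e-01,  3.31931288e-01,  9.19715092e-02,
        -5.59380097e+02],
       [-8.47808326e-04, -2.69245603e-01,  9.63071174e-01,
         3.84201561e+02],
       [ 0.00000000e+00,  0.00000000e+00,  0.00000000e+00,
         1.00000000e+00]])}
```

View pics/scene0.png

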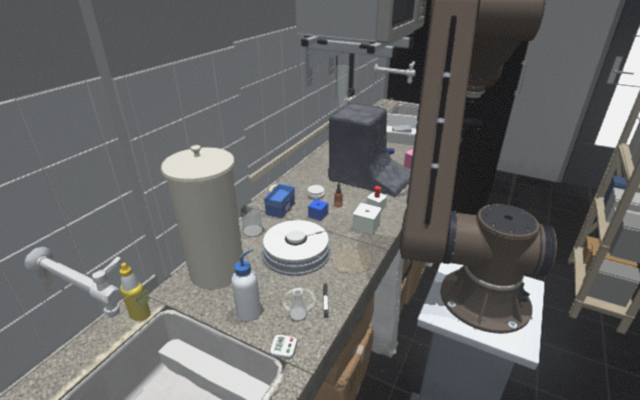

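View pics/top0.png

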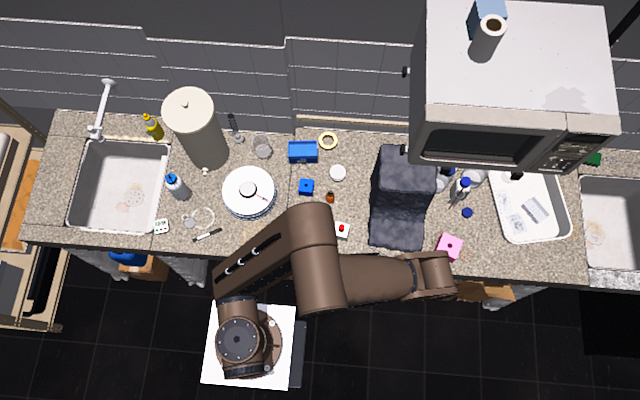

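View pics/wrist0.png

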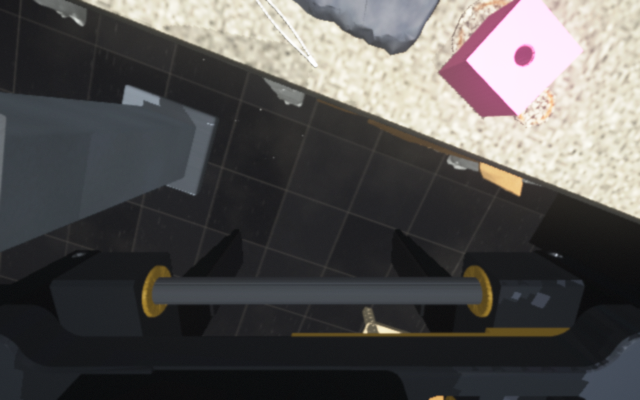

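```bash
cat > h.py <<'E'
import numpy as np, cv2
from cell import env, optics
def ray(n,u,v,p=None):
    p=p or optics.camera_params(n); T=p["world_from_camera"]
    d=np.array([(u-p["cx"])/p["fx"],-(v-p["cy"])/p["fy"],-1.0])
    return T[:3,3],T[:3,:3]@d
def onz(n,u,v,z,p=None):
    o,d=ray(n,u,v,p); s=(z-o[2])/d[2]; return (o+s*d)
def proj(n,P,p=None):
    p=p or optics.camera_params(n); T=p["world_from_camera"]
    c=T[:3,:3].T@(np.asarray(P,float)-T[:3,3]); return np.array([p["cx"]+p["fx"]*c[0]/-c[2],p["cy"]-p["fy"]*c[1]/-c[2]])
def tri(a,b):
    (o1,d1),(o2,d2)=a,b
    A=np.stack([d1,-d2],1); s=np.linalg.lstsq(A,o2-o1,rcond=None)[0]
    p,q=o1+s[0]*d1,o2+s[1]*d2; return (p+q)/2,np.linalg.norm(p-q)
E
python3 - <<'E'
import cv2
a=cv2.imread("pics/scene0.png")[160:280,230:430]; cv2.imwrite("pics/sc.png",cv2.resize(a,None,fx=4,fy=4,interpolation=2))
a=cv2.imread("pics/top0.png")[120:260,200:400]; cv2.imwrite("pics/tc.png",cv2.resize(a,None,fx=4,fy=4,interpolation=2))
E
```

```text
(no output)
```

View pics/sc.png

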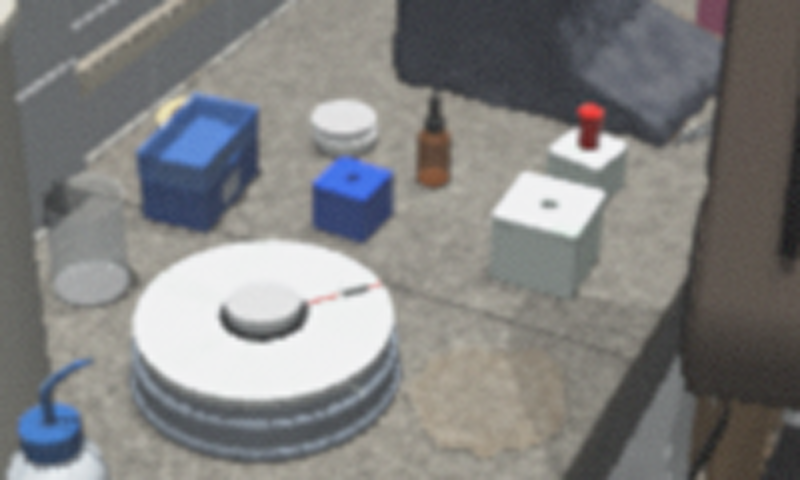

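View pics/tc.png

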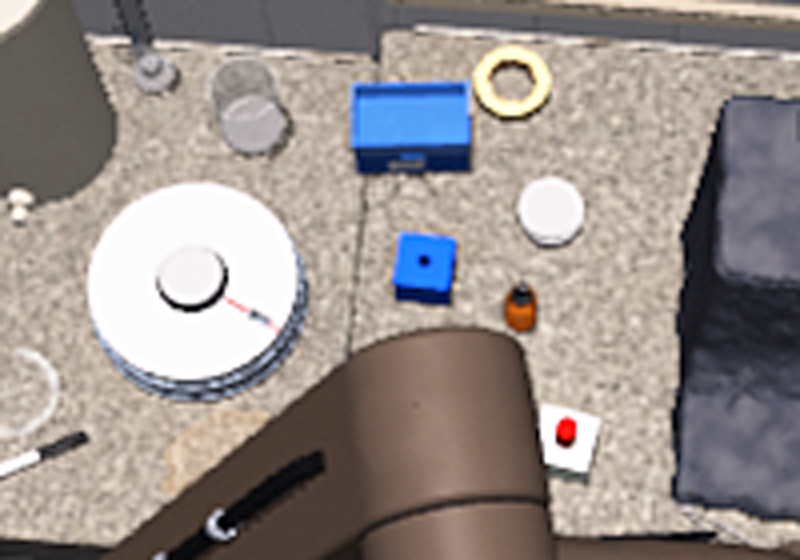

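```bash
python3 - <<'E'
from h import *
a=cv2.imread("pics/scene0.png").astype(int); b=cv2.imread("pics/top0.png").astype(int)
def red(a): return ((a[...,2]>150)&(a[...,1]<70)&(a[...,0]<70)).astype(np.uint8)
def cen(a,box):
    m=red(a); k=np.zeros_like(m); k[box[1]:box[3],box[0]:box[2]]=1; v,u=np.nonzero(m*k); print(u.min(),u.max(),v.min(),v.max(),len(u)); return u.mean(),v.mean()
s=cen(a,(365,180,390,205)); t=cen(b,(330,220,355,240))
print(s,t,tri(ray("scene",*s),ray("top",*t)))
# face ellipse
for n,im,box in (("scene",a,(255,210,340,275)),("top",b,(215,160,285,225))):
    m=((im.min(-1)>200)).astype(np.uint8); k=np.zeros_like(m);k[box[1]:box[3],box[0]:box[2]]=1
    c,_=cv2.findContours(m*k,0,cv2.CHAIN_APPROX_NONE); c=max(c,key=cv2.contourArea)
    h=c[:,0,:]
    W=np.array([onz(n,u,v,58)[:2] for u,v in h]); (x,y),r=cv2.minEnclosingCircle(W.astype(np.float32))
    A=np.c_[2*W,np.ones(len(W))]; q=np.linalg.lstsq(A,(W**2).sum(1),rcond=None)[0]
    print(n,x,y,r,'lsq',q[:2],np.sqrt(q[2]+q[:2]@q[:2]))
# block top outlines
for n,u,v,z in (("top",343.5,235,49),("scene",378,200,49),("scene",377,192,85)): print(n,onz(n,u,v,z))
for n,u,v,z in(("scene",367,211,90),("scene",338,206,0),("top",330,201,0),("scene",253,230,0),("top",263,151,0)): print(n,u,v,onz(n,u,v,z))
E
```

```text
375 379 188 189 8
339 343 225 229 20
(np.float64(377.0), np.float64(188.5)) (np.float64(341.1), np.float64(227.05)) (array([ 451.06737991, -311.72398583,   77.43444585]), np.float64(0.28623501816135744))
scene 580.19189453125 77.74007415771484 104.04704284667969 lsq [582.29030361  80.109873  ] 100.2005170979615
top 583.374267578125 73.66926574707031 106.08783721923828 lsq [582.96037205  72.60634269] 103.40141471656258
top [ 427.7042417  -323.81465426   49.        ]
scene [ 432.70085908 -279.54136262   49.        ]
scene [ 437.73302787 -274.91590468   85.        ]
scene 367 211 [ 419.50864959 -131.16590643   90.        ]
scene 338 206 [ 5.79955311e+02 -2.41344347e+02  1.13686838e-13]
top 330 201 [ 579.90608819 -260.57942933    0.        ]
scene 253 230 [779.0047391   41.89834042   0.        ]
top 263 151 [781.29597436  40.72295918   0.        ]
```

```bash
python3 - <<'E'
from h import *
from scipy.spatial.transform import Rotation as R
s=env.state(); print(R.from_euler('xyz',s['tcp_rot']).as_matrix().round(3))
for u,v in((370,245),(425,248),(372,232),(380,235)): print(onz("top",u,v,0))
# block edges: yaw of small block top
b=cv2.imread("pics/top0.png"); 
for u,v in((335.5,221),(350,223.5),(346,237.5)): print(onz("top",u,v,49))
# tall things near turntable
for n,u,v in(("top",215,170),("top",190,200),("scene",247,315),("top",180,197)): print(n,u,v,onz(n,u,v,0))
E
```

```text
[[-0.     0.345 -0.939]
 [ 0.001 -0.939 -0.345]
 [-1.    -0.001 -0.   ]]
[ 408.48344395 -432.79980342    0.        ]
[ 414.01672555 -650.70046438    0.        ]
[ 462.49749591 -438.29909449    0.        ]
[ 452.69169717 -470.77503703    0.        ]
[ 481.89705658 -288.70582262   49.        ]
[ 476.30606622 -346.25764117   49.        ]
[ 418.47957707 -334.16739804   49.        ]
top 215 170 [678.05157345 231.29906256   0.        ]
top 190 200 [537.66930056 313.31931325   0.        ]
scene 247 315 [5.61070468e+02 3.69757955e+02 1.13686838e-13]
top 180 197 [547.26212399 356.6497596    0.        ]
```

```bash
python3 -m handwheel '[{"travel":[15,50,0],"roll":0},{"travel":[30,100,0],"roll":0},{"travel":[45,145,0],"roll":0},{"travel":[60,190,0],"roll":0},{"travel":[80,230,0],"roll":0},{"travel":[115,260,0],"roll":0},{"travel":[150,275,0],"roll":0},{"travel":[150,275,0],"roll":0}]' -1; python3 - <<'E'
from h import *
p=optics.camera_params("wrist"); im=optics.read_camera("wrist")
cv2.imwrite("pics/w1.png",im[:,:,::-1]); 
import pickle; pickle.dump(p,open("w1.pkl","wb"))
t=optics.read_camera("top"); cv2.imwrite("pics/t1.png",t[:,:,::-1])
E
```

```text
t: 0.95
eef_pos: [368.2, -309.9, 214.8]
tcp_rot: [2.409, 1.57, -0.377]
ft_force: [-0.6, -0.2, -1.3]
opening: 1.001
```

View pics/w1.png

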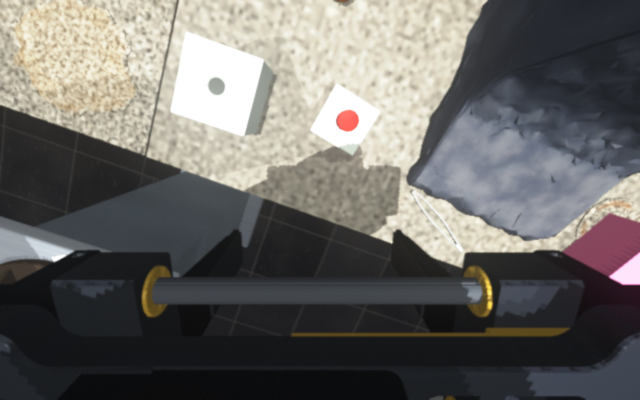

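```bash
python3 - <<'E'
from h import *
import pickle
p=pickle.load(open("w1.pkl","rb")); a=cv2.imread("pics/w1.png").astype(int)
m=((a[...,2]>150)&(a[...,1]<90)&(a[...,0]<90)).astype(np.uint8); c,_=cv2.findContours(m,0,1); c=max(c,key=cv2.contourArea)
(u,v),r=cv2.minEnclosingCircle(c); print(u,v,r,cv2.contourArea(c),onz("wrist",u,v,89,p))
t=cv2.imread("pics/t1.png").astype(int)
m=((t[...,2]>150)&(t[...,1]<90)&(t[...,0]<90)).astype(np.uint8); m[:,:325]=0;m[:,360:]=0; v,u=np.nonzero(m); print(len(u)); 
if len(u): print(u.mean(),v.mean(),onz("top",u.mean(),v.mean(),78))
print(env.state()['eef_pos'])
E
```

```text
Traceback (most recent call last):
ValueError: max() iterable argument is empty
```

```bash
python3 - <<'E'
from h import *
import pickle
p=pickle.load(open("w1.pkl","rb")); a=cv2.imread("pics/w1.png").astype(int)
print(a[121,347])
m=((a[...,2]>150)&(a[...,1]<130)&(a[...,0]<130)&(a[...,2]-a[...,1]>100)).astype(np.uint8); c,_=cv2.findContours(m,0,1); c=max(c,key=cv2.contourArea)
(u,v),r=cv2.minEnclosingCircle(c); print(u,v,r,cv2.contourArea(c),onz("wrist",u,v,89,p))
t=cv2.imread("pics/t1.png").astype(int)
m=((t[...,2]>150)&(t[...,1]<90)&(t[...,0]<90)).astype(np.uint8); m[:,:325]=0;m[:,360:]=0; v,u=np.nonzero(m); print(len(u)); 
if len(u): print(u.mean(),v.mean(),onz("top",u.mean(),v.mean(),78))
print(env.state()['eef_pos'])
E
```

```text
[ 96 107 255]
347.2603454589844 120.24380493164062 10.624164581298828 302.0 [ 452.07976417 -309.82167203   89.        ]
3
327.3333333333333 196.66666666666666 [ 570.42683927 -249.28945459   78.        ]
[ 365.67717328 -311.2296638   214.45995247]
```

```bash
python3 -m handwheel '[{"travel":[45,0,0],"roll":0},{"travel":[86,1,-20],"roll":0},{"travel":[86,1,-60],"roll":0},{"travel":[86,1,-100],"roll":0},{"travel":[86,1,-135],"roll":0},{"travel":[86,1,-155],"roll":0},{"travel":[86,1,-159],"roll":0},{"travel":[86,1,-159],"roll":0}]' -1; python3 - <<'E'
from h import *
im=optics.read_camera("wrist")
cv2.imwrite("pics/w2.png",im[:,:,::-1])
E
```

```text
t: 1.85
eef_pos: [450.7, -311.4, 55.6]
tcp_rot: [-0.971, 1.57, 2.521]
ft_force: [-0.2, -0.2, -0.1]
opening: 0.999
```

View pics/w2.png

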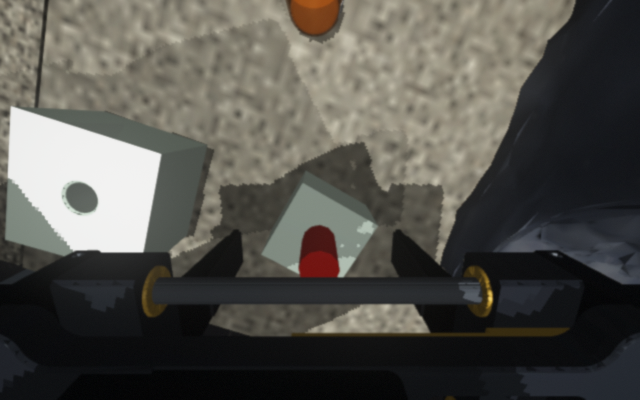

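The wrist view shows the red knob at (319,265), centred between the fingertips (about x=317). I'll close and lift.

```bash
python3 -m handwheel '[{"travel":[0,0,0],"roll":0},{"travel":[0,0,0],"roll":0},{"travel":[0,0,0],"roll":0},{"travel":[0,0,0],"roll":0},{"travel":[0,0,0],"roll":0}]' 1; python3 -m handwheel '[{"travel":[0,0,5],"roll":0},{"travel":[0,0,20],"roll":0},{"travel":[0,0,45],"roll":0},{"travel":[0,0,80],"roll":0},{"travel":[0,0,120],"roll":0},{"travel":[0,0,160],"roll":0},{"travel":[0,0,180],"roll":0},{"travel":[0,0,180],"roll":0}]'; python3 - <<'E'
from h import *
for n in("wrist","scene","top"):
  cv2.imwrite(f"pics/{n}3.png",optics.read_camera(n)[:,:,::-1])
E
```

```text
t: 2.4
eef_pos: [451.5, -310.7, 55.9]
tcp_rot: [1.949, 1.57, -0.841]
ft_force: [-0.5, 0.3, 0.1]
opening: 0.639
t: 3.2
eef_pos: [452.1, -311.2, 238.9]
tcp_rot: [2.06, 1.565, -0.73]
ft_force: [-0.6, -1.0, -1.0]
opening: 0.008
```

View pics/wrist3.png

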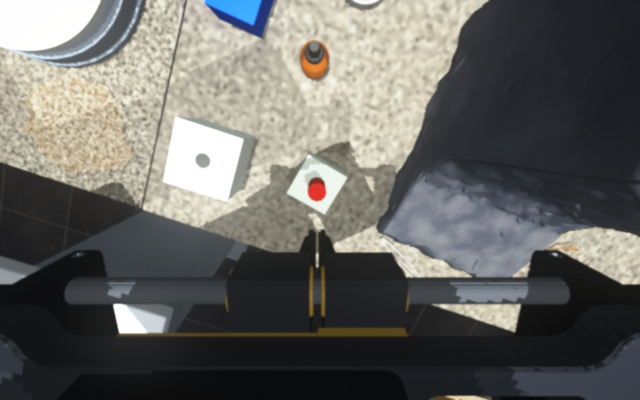

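View pics/scene3.png

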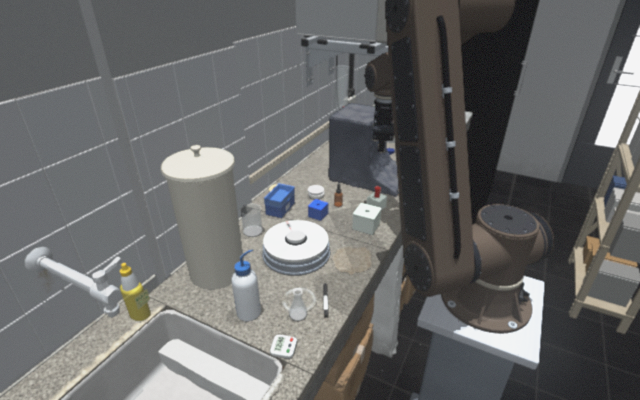

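The jaws were still closing when I lifted (opening 0.64), so the pin stayed in its block (317,188). I'll re-open, go down and wait longer.

```bash
python3 -m handwheel '[{"travel":[0,0,-30],"roll":0},{"travel":[0,0,-60],"roll":0},{"travel":[0,0,-80],"roll":0},{"travel":[0,0,-80],"roll":0},{"travel":[0,0,-80],"roll":0},{"travel":[0,0,-80],"roll":0},{"travel":[0,0,-80],"roll":0},{"travel":[0,0,-80],"roll":0}]' -0.2;  python3 - <<'E'
from h import *
p=optics.camera_params("wrist"); a=optics.read_camera("wrist").astype(int)
m=((a[...,0]>110)&(a[...,0]-a[...,1]>90)&(a[...,0]-a[...,2]>90)).astype(np.uint8)
v,u=np.nonzero(m); print(u.min(),u.max(),v.min(),v.max(),len(u))
cv2.imwrite("pics/w4.png",a[:,:,::-1])
print(env.state()['eef_pos'],env.state()['opening'])
E
```

```text
t: 4.15
eef_pos: [451.5, -310.9, 156.4]
tcp_rot: [2.037, 1.569, -0.753]
ft_force: [0.5, -0.3, 0.3]
opening: 0.584
301 330 37 224 709
[ 451.52130108 -310.81777232  156.2548896 ] 0.5935987952681834[ WARN:0@3.874] global loadsave.cpp:1063 imwrite_ Unsupported depth image for selected encoder is fallbacked to CV_8U.
```

View pics/w4.png

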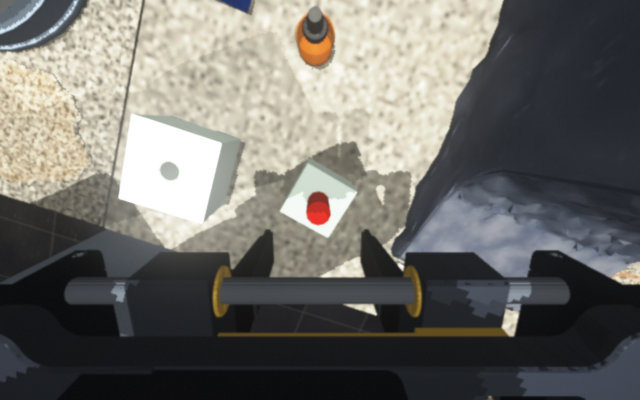

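Pin stands at (318,205), centred between the jaws (270–365).

```bash
python3 -m handwheel '[{"travel":[0,0,-35],"roll":0},{"travel":[0,0,-70],"roll":0},{"travel":[0,0,-92],"roll":0},{"travel":[0,0,-100],"roll":0},{"travel":[0,0,-100],"roll":0}]' ; python3 -m handwheel '[{"travel":[0,0,0],"roll":0},{"travel":[0,0,0],"roll":0},{"travel":[0,0,0],"roll":0},{"travel":[0,0,0],"roll":0},{"travel":[0,0,0],"roll":0},{"travel":[0,0,0],"roll":0},{"travel":[0,0,0],"roll":0},{"travel":[0,0,0],"roll":0}]' 1;python3 -m handwheel '[{"travel":[0,0,0],"roll":0},{"travel":[0,0,0],"roll":0}]'
```

```text
t: 4.7
eef_pos: [451.3, -310.6, 55.2]
tcp_rot: [-1.035, 1.57, 2.458]
ft_force: [-0.1, 0.4, 1.0]
opening: 0.6
t: 5.5
eef_pos: [451.6, -310.9, 56.0]
tcp_rot: [1.993, 1.57, -0.797]
ft_force: [-1.0, 0.6, 5.1]
opening: 0.217
t: 5.7
eef_pos: [451.6, -310.9, 56.0]
tcp_rot: [1.977, 1.57, -0.812]
ft_force: [-0.5, -0.1, 5.9]
opening: 0.218
```

```bash
python3 -m handwheel '[{"travel":[0,0,10],"roll":0},{"travel":[0,0,45],"roll":0},{"travel":[0,0,90],"roll":0},{"travel":[0,0,135],"roll":0},{"travel":[0,0,165],"roll":0},{"travel":[0,0,165],"roll":0}]'; python3 - <<'E'
from h import *
for n in("wrist","scene"):
  cv2.imwrite(f"pics/{n}5.png",optics.read_camera(n)[:,:,::-1])
E
```

```text
t: 6.3
eef_pos: [452.3, -311.4, 225.1]
tcp_rot: [2.072, 1.564, -0.717]
ft_force: [0.4, 0.1, -1.2]
opening: 0.215
```

View pics/wrist5.png

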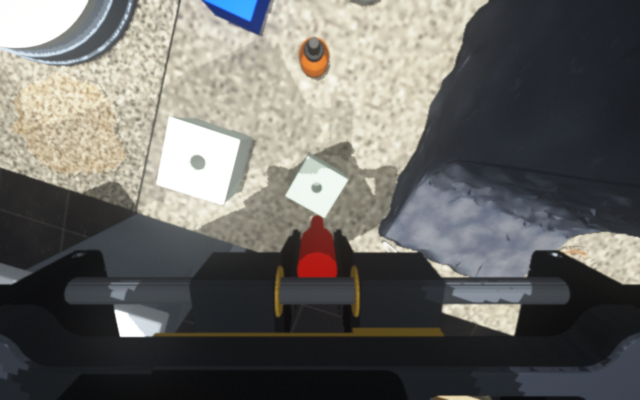

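Pin is out and held: red at (317,255), its block now empty at (317,188). I'm carrying it to in front of the turntable and looking for the slot mark.

```bash
python3 -m handwheel '[{"travel":[5,45,0],"roll":0},{"travel":[10,90,0],"roll":0},{"travel":[10,135,0],"roll":0},{"travel":[10,180,0],"roll":0},{"travel":[10,225,0],"roll":0},{"travel":[10,270,0],"roll":0},{"travel":[10,315,0],"roll":0},{"travel":[10,355,0],"roll":0}]';python3 -m handwheel '[{"travel":[0,0,0],"roll":0},{"travel":[0,0,0],"roll":0},{"travel":[0,0,0],"roll":0}]'; python3 - <<'E'
from h import *
import pickle
P=optics.camera_params("wrist")
for n in("wrist","scene","top"):
  cv2.imwrite(f"pics/{n}6.png",optics.read_camera(n)[:,:,::-1])
pickle.dump(P,open("w6.pkl","wb"))
E
```

```text
t: 7.2
eef_pos: [460.2, 46.3, 219.2]
tcp_rot: [-0.398, 1.568, 3.096]
ft_force: [0.6, -0.1, -0.2]
opening: 0.218
t: 7.5
eef_pos: [461.1, 43.6, 219.9]
tcp_rot: [-0.246, 1.569, -3.036]
ft_force: [0.3, 0.2, -0.2]
opening: 0.215
```

View pics/wrist6.png

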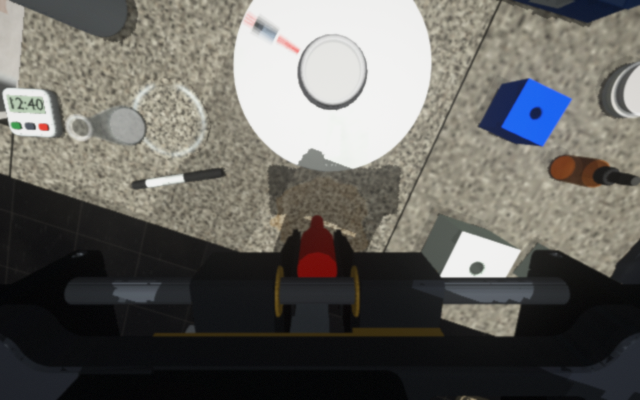

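View pics/scene6.png

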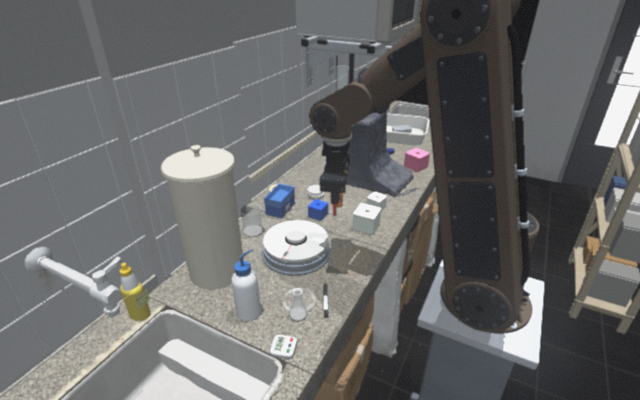

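View pics/top6.png

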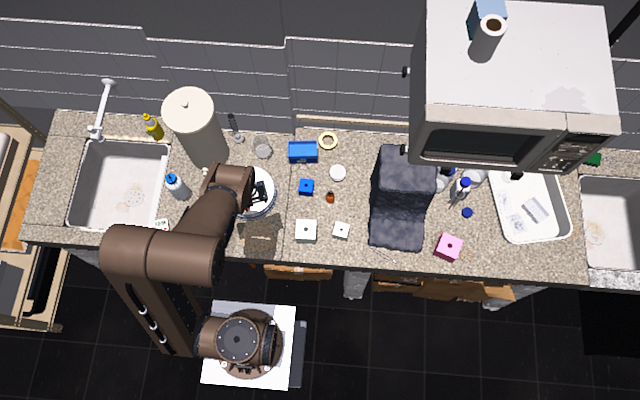

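```bash
python3 - <<'E'
import cv2,pickle
p=pickle.load(open("w6.pkl","rb")); print(p["world_from_camera"].round(2))
a=cv2.imread("pics/wrist6.png")[0:200,215:455]; a=cv2.convertScaleAbs(a,alpha=1.0); cv2.imwrite("pics/c6.png",cv2.resize(a,None,fx=3,fy=3,interpolation=2))
a=cv2.imread("pics/scene6.png")[210:285,250:350]; cv2.imwrite("pics/c6s.png",cv2.resize(a,None,fx=7,fy=7,interpolation=2))
E
```

```text
[[ 3.4000e-01  9.0000e-01  2.5000e-01  5.3281e+02]
 [-9.4000e-01  3.3000e-01  9.0000e-02  7.0870e+01]
 [-0.0000e+00 -2.7000e-01  9.6000e-01  3.8982e+02]
 [ 0.0000e+00  0.0000e+00  0.0000e+00  1.0000e+00]]
```

View pics/c6.png

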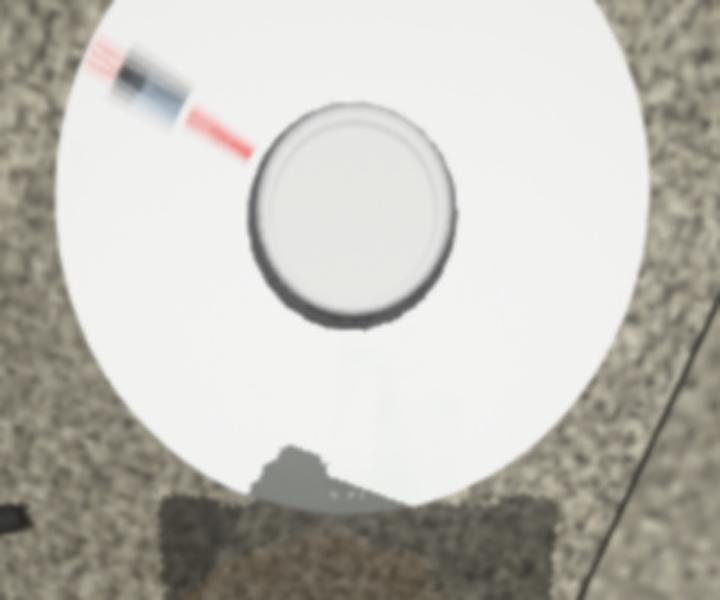

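View pics/c6s.png

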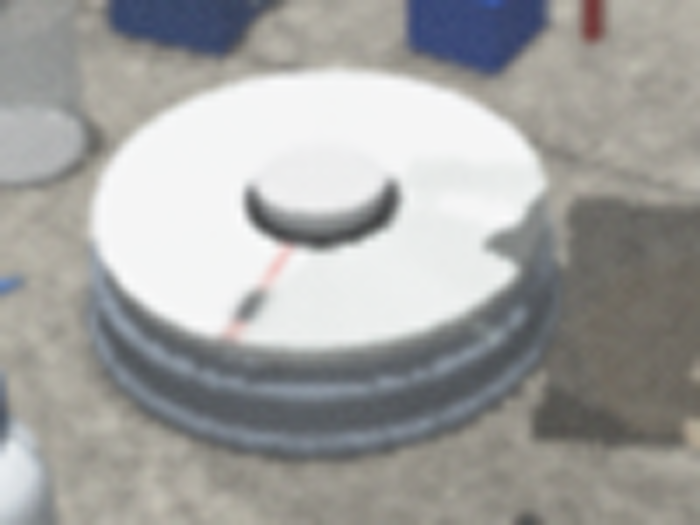

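```bash
python3 - <<'E'
from h import *
c=np.array([582.5,76,34]);
for u,v in((319.3,256.4),(323,254.5)):
    w=onz("scene",u,v,34); d=w-c; print(w,np.hypot(*d[:2]),np.degrees(np.arctan2(d[1],d[0])))
out=[]
import cv2
A=[cv2.imread(f"pics/scene{k}.png") for k in (0,3,5,6)]
rows=[cv2.resize(a[230:285,255:345],None,fx=4,fy=4,interpolation=2) for a in A]
cv2.imwrite("pics/cmp.png",np.vstack([np.hstack(rows[:2]),np.hstack(rows[2:])]))
E
```

```text
[483.10442678  96.72547621  34.        ] 101.53337057128326 168.2217311093749
[477.13986695  83.19800919  34.        ] 105.60572414324623 176.09173133748
```

View pics/cmp.png

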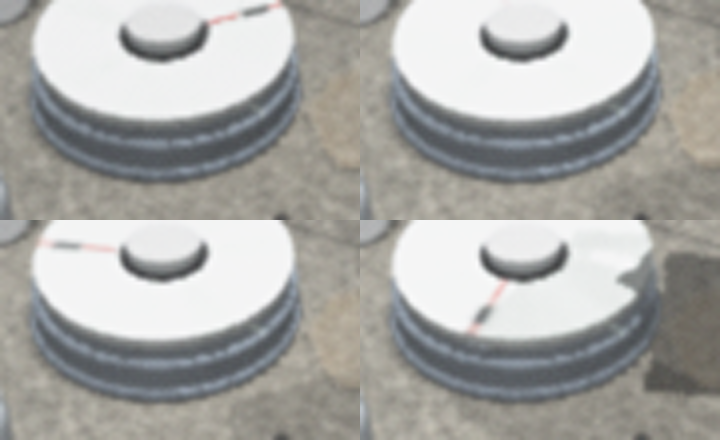

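A bright tick shows consistently on the base rim at scene (317.5,255.7), bearing about 165° from the axis. I'll get a close wrist view to fix it exactly.

```bash
python3 -m handwheel '[{"travel":[-30,20,-20],"roll":0},{"travel":[-50,35,-50],"roll":0},{"travel":[-50,35,-80],"roll":0},{"travel":[-50,35,-80],"roll":0},{"travel":[-50,35,-80],"roll":0},{"travel":[-50,35,-80],"roll":0}]'; python3 - <<'E'
from h import *
import pickle
P=optics.camera_params("wrist")
im=optics.read_camera("wrist")[:,:,::-1]
cv2.imwrite(f"pics/wrist7.png",im)
pickle.dump(P,open("w7.pkl","wb")); print(P["world_from_camera"].round(2),env.state()['joints'])
e=proj("wrist",(480,98,34),P); print(e)
cv2.imwrite("pics/c7.png",cv2.resize(im[60:260,180:450],None,fx=2.9,fy=2.9,interpolation=2))
E
```

```text
t: 8.25
eef_pos: [412.5, 78.8, 141.8]
tcp_rot: [2.778, 1.569, -0.013]
ft_force: [0.7, 0.2, -1.1]
opening: 0.222
[[ 3.4000e-01  9.0000e-01  2.5000e-01  4.8356e+02]
 [-9.4000e-01  3.3000e-01  9.0000e-02  1.0605e+02]
 [ 0.0000e+00 -2.7000e-01  9.6000e-01  3.1198e+02]
 [ 0.0000e+00  0.0000e+00  0.0000e+00  1.0000e+00]] [ 3.14769946e-02  3.13488108e-01  2.12427449e+00 -1.66026092e-04
  7.01677944e-01  1.25144074e+00]
[323.29127837 129.92609925]
```

View pics/wrist7.png

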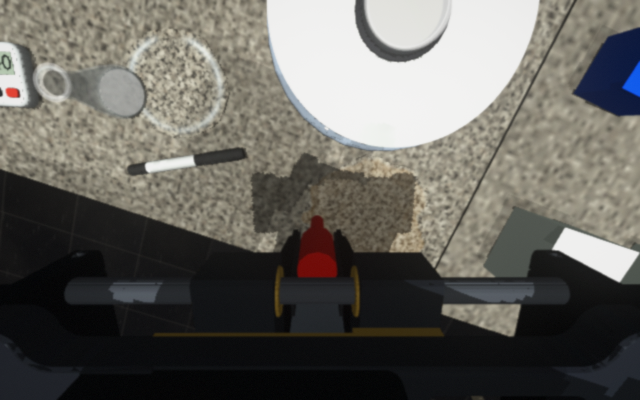

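The rim is hidden from this side, so I'll turn the wrist by 148°. That puts the camera on the robot side and lines the jaws up with the tangent.

```bash
python3 -m handwheel '[{"travel":[10,2,0],"roll":8.5},{"travel":[20,4,0],"roll":17},{"travel":[30,6,0],"roll":25.5},{"travel":[40,8,0],"roll":34},{"travel":[50,10,0],"roll":42.5},{"travel":[60,12,0],"roll":51},{"travel":[70,14,0],"roll":59.5},{"travel":[80,15,0],"roll":68}]'; python3 -m handwheel '[{"travel":[4,1,0],"roll":8.5},{"travel":[8,1,0],"roll":17},{"travel":[8,1,0],"roll":25.5},{"travel":[8,1,0],"roll":34},{"travel":[8,1,0],"roll":42.5},{"travel":[8,1,0],"roll":51},{"travel":[8,1,0],"roll":59.5},{"travel":[8,1,0],"roll":68}]'; python3 -m handwheel '[{"travel":[0,0,0],"roll":8},{"travel":[0,0,0],"roll":12},{"travel":[0,0,0],"roll":12},{"travel":[0,0,0],"roll":12},{"travel":[0,0,0],"roll":12}]'; python3 - <<'E'
from h import *
import pickle
P=optics.camera_params("wrist")
im=optics.read_camera("wrist")[:,:,::-1]
cv2.imwrite(f"pics/wrist8.png",im)
pickle.dump(P,open("w8.pkl","wb")); print(P["world_from_camera"].round(2),env.state()['joints'])
e=proj("wrist",(478,98,34),P); print(e)
E
```

```text
t: 9.1
eef_pos: [492.4, 94.2, 141.8]
tcp_rot: [1.642, 1.569, 0.045]
ft_force: [0.2, -0.1, -1.4]
opening: 0.217
t: 9.9
eef_pos: [500.0, 95.0, 141.8]
tcp_rot: [0.514, 1.569, 0.103]
ft_force: [0.8, 0.3, -1.2]
opening: 0.218
t: 10.4
eef_pos: [499.6, 95.2, 141.1]
tcp_rot: [0.399, 1.57, 0.19]
ft_force: [-0.3, 0.8, -0.4]
opening: 0.217
[[ 2.1000e-01 -9.4000e-01 -2.6000e-01  4.2572e+02]
 [ 9.8000e-01  2.0000e-01  6.0000e-02  1.1204e+02]
 [-0.0000e+00 -2.7000e-01  9.6000e-01  3.1107e+02]
 [ 0.0000e+00  0.0000e+00  0.0000e+00  1.0000e+00]] [ 5.83391626e-02  4.23584552e-01  1.92398169e+00  1.36515057e-04
  7.93524550e-01 -1.30435177e+00]
[313.77015718 180.46245519]
```

View pics/wrist8.png

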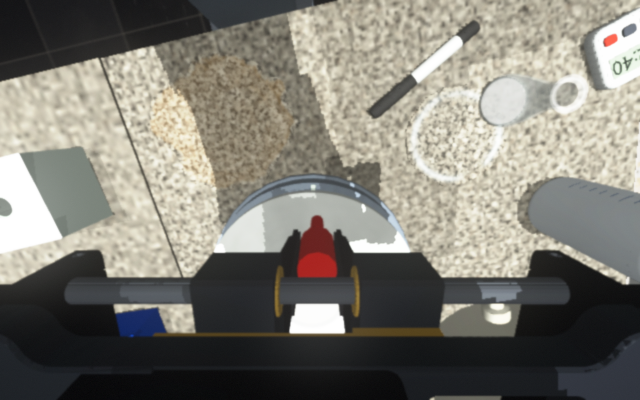

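```bash
python3 - <<'E'
import cv2
im=cv2.imread("pics/wrist8.png")[165:235,250:380]
cv2.imwrite("pics/c8.png",cv2.resize(im,None,fx=6,fy=6,interpolation=2))
E
```

```text
(no output)
```

View pics/c8.png

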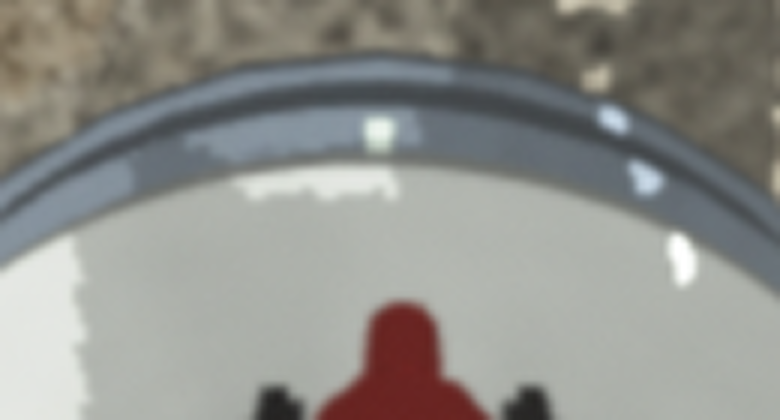

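```bash
python3 - <<'E'
from h import *
import pickle
from scipy.optimize import least_squares
p8=pickle.load(open("w8.pkl","rb")); im=cv2.imread("pics/wrist8.png").astype(int)
# pin tip: red mask
m=(im[...,2]-im[...,1]>50)&(im[...,2]-im[...,0]>50)
m[:205]=0;m[245:]=0;m[:,:290]=0;m[:,345:]=0
for v in range(212,245,3):
    u=np.nonzero(m[v])[0]
    if len(u): print(v,u.min(),u.max(),u.mean())
s=env.state(); print(s['eef_pos'])
for z in(93,97,110,140): print(z,proj("wrist",(499.6,95.2,z),p8))
sub=im[180:194,305:322].min(-1); w=np.clip(sub-185,0,None); print(sub)
vv,uu=np.mgrid[180:194,305:322]; print((w*uu).sum()/w.sum(),(w*vv).sum()/w.sum())
# wheel edge in wrist6
def circ(W): 
    A=np.c_[2*W,np.ones(len(W))]; q=np.linalg.lstsq(A,(W**2).sum(1),rcond=None)[0]; return q[:2],np.sqrt(q[2]+q[:2]@q[:2])
for k in(6,7):
    p=pickle.load(open(f"w{k}.pkl","rb")); a=cv2.imread(f"pics/wrist{k}.png").astype(np.uint8)
    mm=(a.min(-1)>215).astype(np.uint8); mm=cv2.morphologyEx(mm,2,np.ones((5,5))); 
    n,l,st,ce=cv2.connectedComponentsWithStats(mm); i=1+np.argmax(st[1:,4]); c,_=cv2.findContours((l==i).astype(np.uint8),0,1); c=max(c,key=cv2.contourArea)[:,0]
    c=c[(c[:,1]>3)]
    W=np.array([onz("wrist",u,v,58,p)[:2] for u,v in c])
    f=lambda q:np.hypot(W[:,0]-q[0],W[:,1]-q[1])-q[2]
    r=least_squares(f,[582,76,104],loss="soft_l1",f_scale=0.7); print(k,r.x,np.median(abs(r.fun)))
    r=least_squares(lambda q:f([q[0],q[1],104]),[582,76],loss="soft_l1",f_scale=0.7); print(k,r.x)
E
```

```text
218 313 320 316.5
221 312 321 316.5
224 312 322 317.0
227 311 322 316.5
230 308 326 317.0
233 304 329 316.5
236 303 331 317.0
239 302 331 316.5
242 301 332 316.5
[499.53297099  95.21424595 140.93282296]
93 [315.29537451 221.60761552]
97 [315.27057428 223.29014392]
110 [315.18380799 229.17665202]
140 [314.93879023 245.79945653]
[[ 70  70  70  70  69  69  70  70  70  70  69  69  69  70  70  71  70]
 [ 70  72  72  72  73  73  73  72  71  72  72  72  71  70  70  69  67]
 [ 85  88  91  92  93  93  93  94  93  92  92  91  89  85  81  77  75]
 [119 120 122 124 123 125 128 128 128 127 124 124 121 117 104  96  93]
 [133 134 135 135 136 144 163 171 173 166 149 139 136 131 114 106 102]
 [136 135 137 136 138 159 203 221 224 215 182 149 137 132 120 107 103]
 [135 136 137 135 138 164 216 233 234 228 191 151 137 134 127 113 105]
 [135 137 137 135 134 158 210 229 231 223 181 145 136 136 131 114 106]
 [131 130 131 128 123 139 185 204 208 197 156 132 130 131 127 113 105]
 [115 115 115 115 112 125 162 181 184 174 139 118 115 114 114 107 105]
 [110 112 111 112 112 118 137 145 147 143 123 111 109 108 108 107 105]
 [122 124 124 124 123 124 127 129 127 124 118 115 113 112 112 111 110]
 [162 165 163 165 163 162 163 164 162 157 143 135 133 132 129 126 125]
 [208 209 209 210 210 210 209 210 209 202 181 167 163 161 160 160 158]]
311.6379542395693 188.40915208613728
6 [580.0324219   60.51678837  89.94871983] 17.772092576555835
6 [586.22729431  72.74798853]
7 [584.89827389  73.34721812 102.91392496] 0.5002494490892957
7 [586.26627341  73.85601606]
```

```bash
python3 - <<'E'
from h import *
import pickle
from scipy.optimize import least_squares
p8=pickle.load(open("w8.pkl","rb"))
for du in(0,1.25): 
    m=onz("wrist",312.7-du,186.1,34,p8); print("mark",m)
    for c in((582.5,76),(585.2,74.6),(584,75)):
        c=np.array(c); d=m[:2]-c; r=np.hypot(*d); print(c,r,np.degrees(np.arctan2(d[1],d[0])),"slot",c+80*d/r)
# scene mark, top
m=onz("scene",317.6,255.8,34); print("scene mark",m)
im=cv2.imread("pics/wrist8.png")
# wheel near edge in w8: gray transition; sample columns
g=cv2.cvtColor(im,6).astype(float)
pts=[]
for u in range(255,380,3):
    col=g[176:232,u]; d=np.diff(cv2.GaussianBlur(col[:,None],(1,3),0)[:,0]); 
    pts.append((u,176+np.argmax(d)+.5, d.max()))
W=np.array([onz("wrist",u-1.25,v,58,p8)[:2] for u,v,d in pts if d>12])
r=least_squares(lambda q:np.hypot(W[:,0]-q[0],W[:,1]-q[1])-104,[584,75],loss="soft_l1",f_scale=.5); print(len(W),r.x,np.median(abs(r.fun)))
E
```

```text
mark [483.2476514   95.80469717  34.        ]
[582.5  76. ] 101.20896566948177 168.71547679215735 slot [504.04659585  91.6545002 ]
[585.2  74.6] 104.13414697579817 168.25076591858635 slot [506.87614443  90.89029307]
[584  75] 102.87794307824645 168.33278212947462 slot [505.65290589  91.17815951]
mark [482.99477051  94.61106547  34.        ]
[582.5  76. ] 101.23073868295506 169.40602624435428 slot [503.8636247   90.70783733]
[585.2  74.6] 104.14581929614175 168.92202800724084 slot [506.6906713   89.97157466]
[584  75] 102.89144898244952 169.0122237870424 slot [505.46657045  90.24796524]
scene mark [489.16433072  96.63014963  34.        ]
42 [584.59846763  71.94959696] 0.37588933800739
```

```bash
python3 -m handwheel '[{"travel":[3,-2,-8],"roll":0},{"travel":[6,-4.6,-18],"roll":0},{"travel":[6,-4.6,-26],"roll":0},{"travel":[6,-4.6,-26],"roll":0},{"travel":[6,-4.6,-26],"roll":0}]'; python3 - <<'E'
from h import *
import pickle
P=optics.camera_params("wrist");s=env.state()
ims=[optics.read_camera("wrist") for _ in range(2)]
im=ims[0][:,:,::-1]
sc=optics.read_camera("scene")[:,:,::-1]; cv2.imwrite("pics/scene9.png",sc)
cv2.imwrite(f"pics/wrist9.png",im)
pickle.dump(P,open("w9.pkl","wb")); print(s['eef_pos'],s['tcp_rot'])
a=im.astype(int)
m=(a[...,2]-a[...,1]>50)&(a[...,2]-a[...,0]>50); m[:,:290]=0;m[:,345:]=0
for v in range(205,240,3):
    u=np.nonzero(m[v])[0]
    if len(u): print(v,u.min(),u.max(),u.mean())
print(proj("wrist",(*s['eef_pos'][:2],64),P))
cv2.imwrite("pics/c9.png",np.vstack([cv2.resize(im[165:235,250:380],None,fx=6,fy=6,interpolation=2)]))
cv2.imwrite("pics/c9s.png",np.vstack([cv2.resize(sc[180:280,240:370],None,fx=5,fy=5,interpolation=2)]))
E
```

```text
t: 10.95
eef_pos: [505.2, 90.6, 114.2]
tcp_rot: [-2.979, 1.57, 3.097]
ft_force: [-1.0, 0.6, -0.2]
opening: 0.218
[505.2423981   90.63745979 114.22911735] [-2.97921498  1.56983193  3.09710415]
217 313 320 316.5
220 312 321 316.5
223 312 322 317.0
226 311 322 316.5
229 309 325 317.0
232 305 328 316.5
235 303 330 316.5
238 302 331 316.5
[315.2990574  220.81555037]
```

View pics/c9.png

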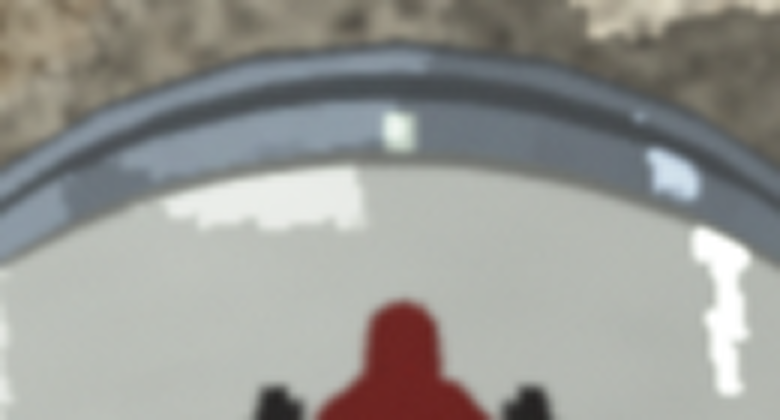

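View pics/c9s.png

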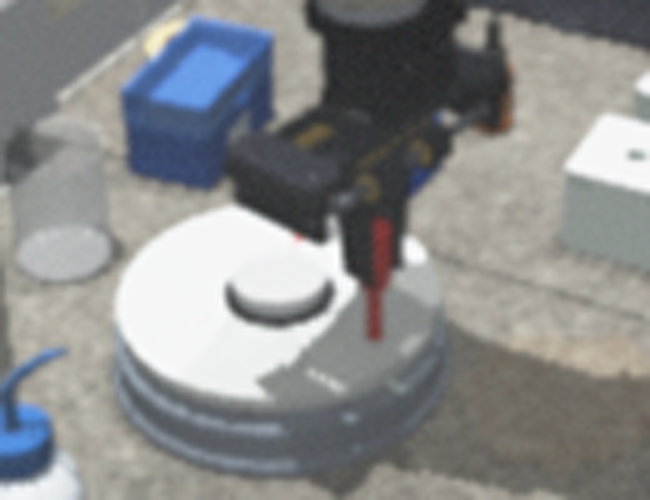

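The mark (316.2,187) and the pin axis (316.6) fall in one column, so the pin is over the slot line to within about 0.4 mm. Next I'll measure the wheel's phase and speed from the scene camera.

```bash
cat >> h.py <<'E'
C=np.array([583.5,75.5]); SL=168.8
def hole(im,z=58,verbose=False):
    """im RGB from scene: hole angle rel. to slot (deg, ccw), from red lines"""
    a=im.astype(int); r=a[...,0]-np.maximum(a[...,1],a[...,2])
    v,u=np.nonzero(r>14); k=(u>250)&(u<345)&(v>205)&(v<285); u,v=u[k],v[k]
    if len(u)==0: return None
    W=np.array([onz("scene",x,y,z)[:2] for x,y in zip(u,v)])-C
    rr=np.hypot(*W.T); w=r[v,u].astype(float)
    ang=np.degrees(np.arctan2(W[:,1],W[:,0]))-SL
    ang=(ang+180)%360-180
    ok=(rr>45)&(rr<106)
    # exclude the pin: bearing near slot & tall -> saturated red
    sat=a[v,u,1]<90
    ok&=~sat
    if ok.sum()<3: return None
    z_=np.exp(1j*np.radians(ang[ok])); m=(z_*w[ok]).sum()
    return round(float(np.degrees(np.angle(m))),1), int(ok.sum()), round(abs(m)/w[ok].sum(),3)
def look(k,z=58):
    out=[]
    for i in range(k):
        t=env.state()['t']; im=optics.read_camera("scene"); out.append((round(t,2),hole(im,z),)); 
    return out,im
E
python3 - <<'E'
from h import *
o,im=look(5); cv2.imwrite("pics/s10.png",im[:,:,::-1])
for x in o: print(x)
s=env.state(); print(s['t'],s['eef_pos'],s['ft_force'])
cv2.imwrite("pics/c10.png",cv2.resize(im[180:280,240:370,::-1],None,fx=5,fy=5,interpolation=2))
E
```

```text
(11.1, (27.3, 23, np.float64(0.817)))
(11.15, (28.8, 25, np.float64(0.733)))
(11.2, (31.9, 28, np.float64(0.498)))
(11.25, (21.1, 28, np.float64(0.594)))
(11.3, (11.4, 30, np.float64(0.476)))
11.35 [505.43354865  90.7011025  114.86514684] [ 0.59051698  0.2013451  -1.43641324]
```

View pics/c10.png

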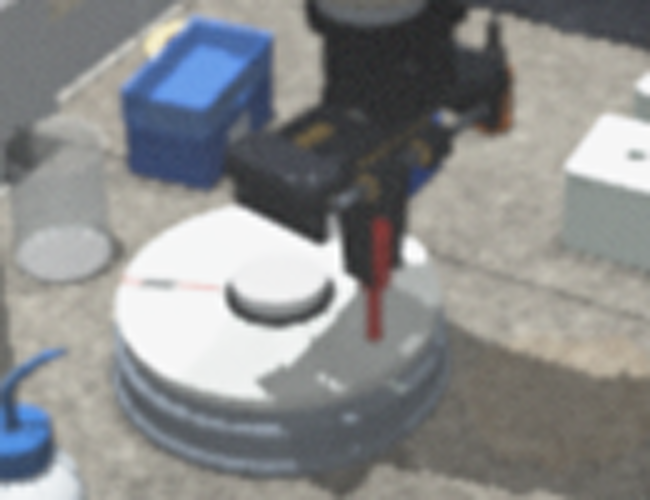

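```bash
sed -i 's/    sat=a\[v,u,1\]<90/    sat=((u>306)\&(u<324)\&(v<253))|(a[v,u,1]<90)/' h.py
python3 - <<'E'
from h import *
print("t11.3",hole(cv2.imread("pics/s10.png")[:,:,::-1]))
o,im=look(6)
for x in o: print(x)
cv2.imwrite("pics/c11.png",cv2.resize(im[180:280,240:370,::-1],None,fx=5,fy=5,interpolation=2))
E
```

```text
t11.3 (-145.6, 9, np.float64(1.0))
(11.35, (-126.5, 6, np.float64(1.0)))
(11.4, (-108.8, 10, np.float64(1.0)))
(11.45, (-90.3, 11, np.float64(0.999)))
(11.5, (-72.9, 15, np.float64(0.999)))
(11.55, (-56.1, 17, np.float64(1.0)))
(11.6, (-38.4, 12, np.float64(0.999)))
```

Wheel turns counter-clockwise at about 6.2 rad/s. The hole is now at −20° and passes the pin at about 11.71 s. I'll press right after it passes.

```bash
python3 -m handwheel '[{"travel":[0,0,-4],"roll":0},{"travel":[0,0,-14],"roll":0},{"travel":[0,0,-16],"roll":0}]'; python3 - <<'E'
from h import *
s=env.state(); print(s['t'],s['eef_pos'],s['ft_force'])
o,im=look(3,48)
for x in o: print(x)
s=env.state(); print(s['t'],s['eef_pos'],s['ft_force'])
cv2.imwrite("pics/c12.png",cv2.resize(im[180:280,240:370,::-1],None,fx=5,fy=5,interpolation=2))
E
```

```text
t: 11.95
eef_pos: [505.0, 90.3, 97.7]
tcp_rot: [-2.466, 1.57, -2.672]
ft_force: [-0.9, -4.3, 6.1]
opening: 0.22
11.95 [505.04254239  90.29376936  97.71841871] [-0.90386838 -4.33637507  6.14066247]
(11.95, None)
(12.0, None)
(12.05, (84.5, 4, np.float64(0.999)))
12.1 [505.33761134  90.29878878  98.34482298] [-1.33975558 -4.63994801  6.50833231]
```

View pics/c12.png

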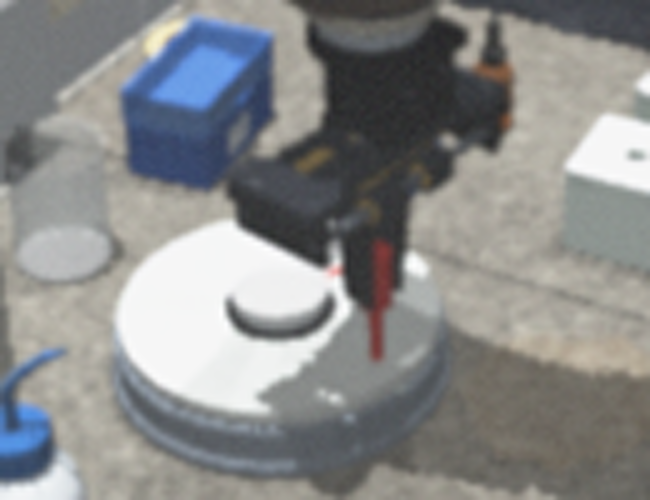

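```bash
python3 - <<'E'
from h import *
for i in range(2):
    o,im=look(2,48)
    for x in o: print(x)
    s=env.state(); print(s['t'],s['eef_pos'].round(1),s['ft_force'].round(2))
cv2.imwrite("pics/c13.png",cv2.resize(im[180:280,240:370,::-1],None,fx=5,fy=5,interpolation=2))
E
```

```text
(12.1, (87.3, 6, np.float64(0.999)))
(12.15, (90.0, 7, np.float64(0.999)))
12.2 [505.4  90.3  98.5] [-1.44 -5.1   6.76]
(12.2, (90.8, 6, np.float64(0.999)))
(12.25, (90.8, 6, np.float64(0.999)))
12.3 [505.5  90.4  98.6] [-1.02 -2.42  6.24]
```

View pics/c13.png

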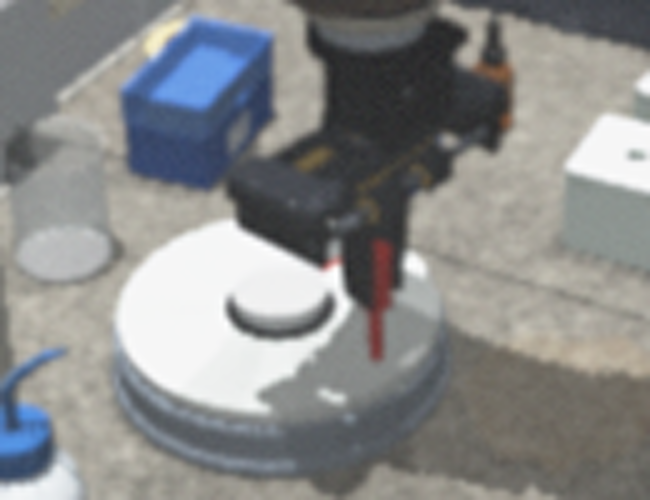

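The wheel is stopped, with the hole about 91° past the pin and Fz ≈ 6.5 N. Easing off in steps.

```bash
cat > lk.py <<'E'
from h import *
import sys
n=int(sys.argv[1]) if len(sys.argv)>1 else 3
F=[]
for i in range(n):
    t=env.state()['t']; im=optics.read_camera("scene"); s=env.state(); F.append(s['ft_force']); print(round(t,2),hole(im,58-float(sys.argv[2]) if len(sys.argv)>2 else 50))
print(round(s['t'],2),s['eef_pos'].round(1),np.mean(F,0).round(2))
cv2.imwrite("pics/last.png",cv2.resize(im[180:280,240:370,::-1],None,fx=5,fy=5,interpolation=2))
E
python3 -m handwheel '[{"travel":[0,0,1.5],"roll":0},{"travel":[0,0,3],"roll":0},{"travel":[0,0,3],"roll":0}]'; python3 lk.py 4
```

```text
t: 12.6
eef_pos: [505.4, 90.5, 101.6]
tcp_rot: [-0.972, 1.571, -1.179]
ft_force: [-0.9, -3.1, 3.5]
opening: 0.217
12.6 (92.4, 5, np.float64(0.999))
12.65 (92.3, 5, np.float64(0.999))
12.7 (92.0, 4, np.float64(0.999))
12.75 (92.0, 4, np.float64(0.999))
12.8 [505.4  90.6 101.6] [-0.95 -3.02  4.46]
```

```bash
python3 -m handwheel '[{"travel":[0,0,0.4],"roll":0},{"travel":[0,0,0.4],"roll":0},{"travel":[0,0,0.4],"roll":0}]'; python3 lk.py 4;python3 -m handwheel '[{"travel":[0,0,0.3],"roll":0},{"travel":[0,0,0.3],"roll":0},{"travel":[0,0,0.3],"roll":0}]'; python3 lk.py 4
```

```text
t: 13.1
eef_pos: [505.4, 90.7, 102.0]
tcp_rot: [1.079, 1.571, 0.873]
ft_force: [0.5, -2.9, 4.3]
opening: 0.217
13.1 (92.2, 7, np.float64(0.999))
13.15 (91.7, 6, np.float64(0.999))
13.2 (92.2, 7, np.float64(0.999))
13.25 (92.2, 7, np.float64(0.999))
13.3 [505.4  90.7 102.1] [-0.89 -2.65  3.93]
t: 13.6
eef_pos: [505.4, 90.7, 102.4]
tcp_rot: [1.308, 1.571, 1.102]
ft_force: [-0.5, -2.2, 3.6]
opening: 0.22
13.6 (91.7, 6, np.float64(0.999))
13.65 (91.7, 6, np.float64(0.999))
13.7 (91.7, 6, np.float64(0.999))
13.75 (91.7, 6, np.float64(0.999))
13.8 [505.4  90.7 102.4] [-0.53 -3.07  3.78]
```

```bash
python3 -m handwheel '[{"travel":[0,0,0.3],"roll":0},{"travel":[0,0,0.3],"roll":0},{"travel":[0,0,0.3],"roll":0}]'; python3 lk.py 4;python3 -m handwheel '[{"travel":[0,0,0.3],"roll":0},{"travel":[0,0,0.3],"roll":0},{"travel":[0,0,0.3],"roll":0}]'; python3 lk.py 4
```

```text
t: 14.1
eef_pos: [505.4, 90.7, 102.7]
tcp_rot: [1.169, 1.571, 0.962]
ft_force: [-0.0, -2.1, 3.7]
opening: 0.217
14.1 (91.3, 5, np.float64(0.999))
14.15 (91.4, 5, np.float64(0.999))
14.2 (91.4, 5, np.float64(0.999))
14.25 (91.3, 5, np.float64(0.999))
14.3 [505.4  90.7 102.6] [-0.16 -3.3   4.09]
t: 14.6
eef_pos: [505.3, 90.7, 103.0]
tcp_rot: [2.397, 1.571, 2.191]
ft_force: [-1.1, -2.5, 3.4]
opening: 0.222
14.6 None
14.65 None
14.7 (95.5, 3, np.float64(0.999))
14.75 None
14.8 [505.3  90.7 102.9] [-0.82 -2.82  3.22]
```

```bash
python3 -m handwheel '[{"travel":[0,0,0],"roll":0},{"travel":[0,0,0],"roll":0},{"travel":[0,0,0],"roll":0},{"travel":[0,0,0],"roll":0}]'; python3 lk.py 2 ; python3 - <<'E'
from h import *
cv2.imwrite("pics/top14.png",cv2.resize(optics.read_camera("top")[130:240,180:320,::-1],None,fx=5,fy=5,interpolation=2))
E
```

```text
t: 15.2
eef_pos: [505.4, 90.7, 102.9]
tcp_rot: [1.822, 1.571, 1.615]
ft_force: [-0.4, -2.5, 3.8]
opening: 0.219
15.2 None
15.25 None
15.3 [505.4  90.7 103. ] [-0.82 -2.61  3.79]
```

View pics/last.png

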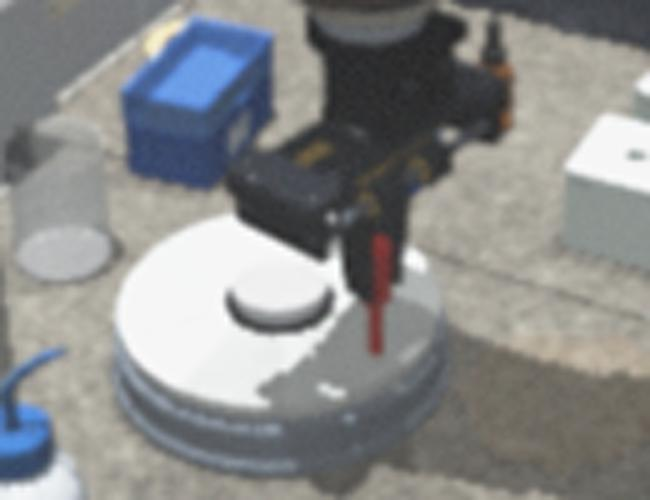

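View pics/top14.png

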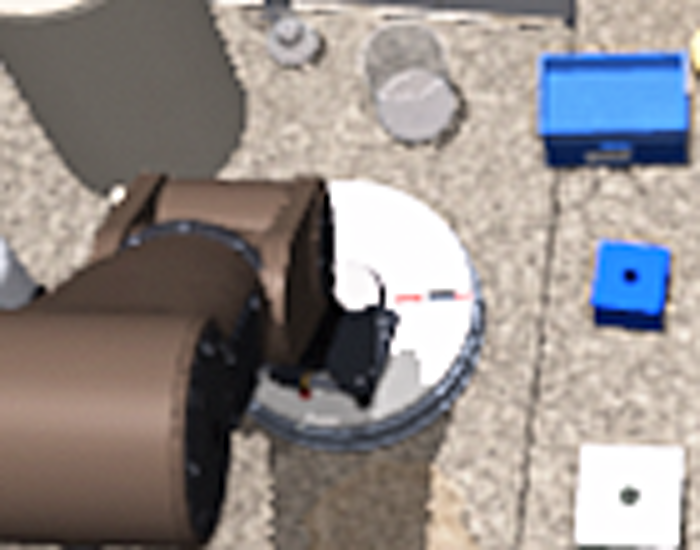

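The top camera sees the hole at (268,189), so I'll use both cameras.

```bash
cat > lk2.py <<'E'
from h import *
import sys
def holet(im,z):
    a=im.astype(int); r=a[...,0]-np.maximum(a[...,1],a[...,2]); br=a.max(-1)
    v,u=np.nonzero((r>25)&(br>170)); k=(u>225)&(u<285)&(v>155)&(v<225); u,v=u[k],v[k]
    if len(u)<3: return None
    W=np.array([onz("top",x,y,z)[:2] for x,y in zip(u,v)])-C; rr=np.hypot(*W.T); ok=(rr>42)&(rr<108)&(abs(np.r_[W[:,0]]+78)+abs(W[:,1]-15)>25)
    if ok.sum()<3: return None
    ang=np.arctan2(W[ok,1],W[ok,0])-np.radians(SL); m=np.exp(1j*ang).mean()
    return round(float(np.degrees(np.angle(m))),1),int(ok.sum()),round(float(abs(m)),3)
n=int(sys.argv[1]); d=float(sys.argv[2]); F=[]
for i in range(n):
    t=env.state()['t']; im=optics.read_camera("top"); h1=holet(im,58-d); s=env.state(); F.append(s['ft_force'])
    t2=s['t']; ims=optics.read_camera("scene"); h2=hole(ims,58-d); s=env.state(); F.append(s['ft_force'])
    print(round(t,2),"top",h1,"|",round(t2,2),"scene",h2)
print(round(s['t'],2),s['eef_pos'].round(1),np.mean(F,0).round(2))
cv2.imwrite("pics/lt.png",cv2.resize(im[130:240,180:320,::-1],None,fx=5,fy=5,interpolation=2))
cv2.imwrite("pics/ls.png",cv2.resize(ims[180:280,240:370,::-1],None,fx=5,fy=5,interpolation=2))
E
python3 lk2.py 3 6
```

```text
15.35 top (-132.1, 23, 0.202) | 15.4 scene None
15.45 top (146.6, 24, 0.24) | 15.5 scene None
15.55 top (-157.8, 25, 0.195) | 15.6 scene None
15.65 [505.4  90.7 103. ] [-0.9  -3.29  3.63]
```

```bash
python3 - <<'E'
s=open('lk2.py').read()
s=s.replace("v,u=np.nonzero((r>25)&(br>170))","wh=cv2.erode(cv2.dilate(im.min(-1),np.ones((3,3))),np.ones((5,5)))>150\n    v,u=np.nonzero((r>25)&(br>200)&wh&(abs(a[...,1]-a[...,2])<35))")
s=s.replace("(v<225); u,v","(v<225)&(u>241); u,v")
open('lk2.py','w').write(s)
E
python3 lk2.py 3 6
```

```text
15.65 top (114.6, 11, 1.0) | 15.7 scene None
15.75 top (116.5, 10, 1.0) | 15.8 scene None
15.85 top (118.9, 10, 1.0) | 15.9 scene None
15.95 [505.4  90.7 103. ] [-0.71 -2.64  3.57]
```

View pics/lt.png

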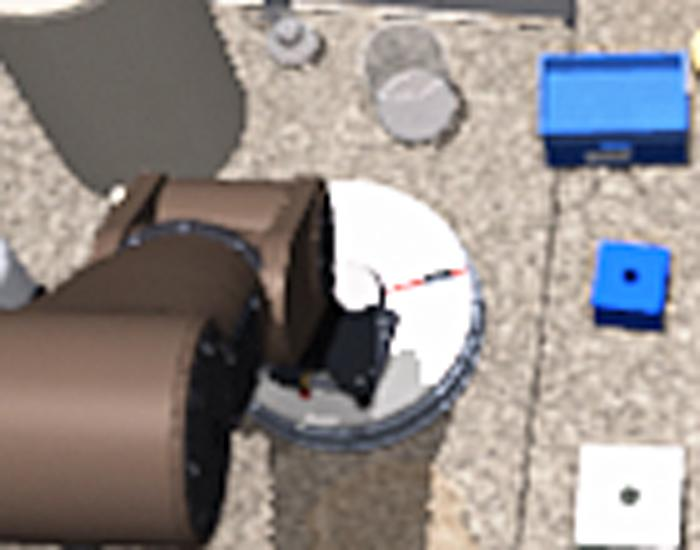

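It creeps at about 21°/s (0.37 rad/s), well below the limit. I'll hold this press and watch.

```bash
python3 -m handwheel '[{"travel":[0,0,0],"roll":0},{"travel":[0,0,0],"roll":0},{"travel":[0,0,0],"roll":0},{"travel":[0,0,0],"roll":0},{"travel":[0,0,0],"roll":0},{"travel":[0,0,0],"roll":0},{"travel":[0,0,0],"roll":0},{"travel":[0,0,0],"roll":0}]'; python3 -m handwheel '[{"travel":[0,0,0],"roll":0},{"travel":[0,0,0],"roll":0},{"travel":[0,0,0],"roll":0},{"travel":[0,0,0],"roll":0},{"travel":[0,0,0],"roll":0},{"travel":[0,0,0],"roll":0},{"travel":[0,0,0],"roll":0},{"travel":[0,0,0],"roll":0}]';python3 lk2.py 2 6
```

```text
t: 16.75
eef_pos: [505.4, 90.7, 103.0]
tcp_rot: [1.197, 1.571, 0.99]
ft_force: [-1.3, -2.8, 4.1]
opening: 0.215
t: 17.55
eef_pos: [505.4, 90.7, 102.9]
tcp_rot: [1.991, 1.571, 1.785]
ft_force: [-0.3, -1.9, 4.1]
opening: 0.218
17.55 top (155.5, 13, 1.0) | 17.6 scene (159.5, 11, np.float64(1.0))
17.65 top (158.4, 14, 1.0) | 17.7 scene (161.9, 9, np.float64(1.0))
17.75 [505.4  90.7 103. ] [-0.65 -2.59  3.34]
```

```bash
python3 -m handwheel '[{"travel":[0,0,0],"roll":0},{"travel":[0,0,0],"roll":0},{"travel":[0,0,0],"roll":0},{"travel":[0,0,0],"roll":0},{"travel":[0,0,0],"roll":0},{"travel":[0,0,0],"roll":0},{"travel":[0,0,0],"roll":0},{"travel":[0,0,0],"roll":0}]'; python3 -m handwheel '[{"travel":[0,0,0],"roll":0},{"travel":[0,0,0],"roll":0},{"travel":[0,0,0],"roll":0},{"travel":[0,0,0],"roll":0},{"travel":[0,0,0],"roll":0},{"travel":[0,0,0],"roll":0},{"travel":[0,0,0],"roll":0},{"travel":[0,0,0],"roll":0}]'; python3 -m handwheel '[{"travel":[0,0,0],"roll":0},{"travel":[0,0,0],"roll":0},{"travel":[0,0,0],"roll":0},{"travel":[0,0,0],"roll":0},{"travel":[0,0,0],"roll":0},{"travel":[0,0,0],"roll":0},{"travel":[0,0,0],"roll":0},{"travel":[0,0,0],"roll":0}]';python3 lk.py 3 6;  python3 -m handwheel '[{"travel":[0,0,0],"roll":0},{"travel":[0,0,0],"roll":0},{"travel":[0,0,0],"roll":0},{"travel":[0,0,0],"roll":0},{"travel":[0,0,0],"roll":0},{"travel":[0,0,0],"roll":0},{"travel":[0,0,0],"roll":0},{"travel":[0,0,0],"roll":0}]';  python3 -m handwheel '[{"travel":[0,0,0],"roll":0},{"travel":[0,0,0],"roll":0},{"travel":[0,0,0],"roll":0},{"travel":[0,0,0],"roll":0},{"travel":[0,0,0],"roll":0},{"travel":[0,0,0],"roll":0},{"travel":[0,0,0],"roll":0},{"travel":[0,0,0],"roll":0}]'; python3 lk.py 3 6
```

```text
t: 18.55
eef_pos: [505.4, 90.7, 102.9]
tcp_rot: [1.691, 1.571, 1.484]
ft_force: [-0.6, -3.1, 3.6]
opening: 0.22
t: 19.35
eef_pos: [505.4, 90.7, 103.0]
tcp_rot: [1.457, 1.571, 1.25]
ft_force: [-0.7, -3.6, 3.5]
opening: 0.224
t: 20.15
eef_pos: [505.4, 90.7, 103.0]
tcp_rot: [1.185, 1.571, 0.978]
ft_force: [-0.2, -2.5, 3.3]
opening: 0.217
20.15 (-141.1, 8, np.float64(1.0))
20.2 (-139.6, 13, np.float64(0.999))
20.25 (-138.5, 18, np.float64(0.999))
20.3 [505.4  90.7 103. ] [-0.8  -2.8   3.43]
t: 21.1
eef_pos: [505.4, 90.7, 103.0]
tcp_rot: [1.584, 1.571, 1.378]
ft_force: [0.0, -2.5, 4.1]
opening: 0.215
t: 21.9
eef_pos: [505.4, 90.7, 103.0]
tcp_rot: [1.845, 1.571, 1.638]
ft_force: [0.3, -2.3, 4.2]
opening: 0.219
21.9 (-101.5, 16, np.float64(0.999))
21.95 (-100.5, 14, np.float64(1.0))
22.0 (-99.5, 15, np.float64(0.999))
22.05 [505.4  90.7 103. ] [-1.01 -3.    3.7 ]
```

```bash
python3 -m handwheel '[{"travel":[0,0,0],"roll":0},{"travel":[0,0,0],"roll":0},{"travel":[0,0,0],"roll":0},{"travel":[0,0,0],"roll":0},{"travel":[0,0,0],"roll":0},{"travel":[0,0,0],"roll":0},{"travel":[0,0,0],"roll":0},{"travel":[0,0,0],"roll":0}]'; python3 -m handwheel '[{"travel":[0,0,0],"roll":0},{"travel":[0,0,0],"roll":0},{"travel":[0,0,0],"roll":0},{"travel":[0,0,0],"roll":0},{"travel":[0,0,0],"roll":0},{"travel":[0,0,0],"roll":0},{"travel":[0,0,0],"roll":0},{"travel":[0,0,0],"roll":0}]'; python3 -m handwheel '[{"travel":[0,0,0],"roll":0},{"travel":[0,0,0],"roll":0},{"travel":[0,0,0],"roll":0},{"travel":[0,0,0],"roll":0},{"travel":[0,0,0],"roll":0},{"travel":[0,0,0],"roll":0},{"travel":[0,0,0],"roll":0},{"travel":[0,0,0],"roll":0}]';python3 lk.py 3 6;  python3 -m handwheel '[{"travel":[0,0,0],"roll":0},{"travel":[0,0,0],"roll":0},{"travel":[0,0,0],"roll":0},{"travel":[0,0,0],"roll":0},{"travel":[0,0,0],"roll":0}]';  python3 lk.py 2 6; python3 - <<'E'
from h import *
cv2.imwrite("pics/w20.png",cv2.resize(optics.read_camera("wrist")[165:265,250:380,::-1],None,fx=5,fy=5,interpolation=2))
E
```

```text
t: 22.85
eef_pos: [505.4, 90.7, 103.0]
tcp_rot: [1.243, 1.571, 1.036]
ft_force: [-1.0, -1.9, 3.8]
opening: 0.22
t: 23.65
eef_pos: [505.4, 90.7, 103.0]
tcp_rot: [1.313, 1.571, 1.107]
ft_force: [-0.5, -3.0, 3.3]
opening: 0.22
t: 24.45
eef_pos: [505.4, 90.7, 103.0]
tcp_rot: [1.54, 1.571, 1.333]
ft_force: [-0.4, -3.5, 3.3]
opening: 0.222
24.45 (-46.6, 13, np.float64(1.0))
24.5 (-46.3, 15, np.float64(1.0))
24.55 (-45.2, 15, np.float64(1.0))
24.6 [505.4  90.7 102.9] [-1.04 -2.71  3.21]
t: 25.1
eef_pos: [505.4, 90.7, 103.0]
tcp_rot: [1.62, 1.571, 1.413]
ft_force: [-0.8, -2.7, 4.4]
opening: 0.22
25.1 (-34.0, 12, np.float64(1.0))
25.15 (-32.4, 13, np.float64(1.0))
25.2 [505.4  90.7 103. ] [-0.95 -2.62  3.93]
```

View pics/w20.png

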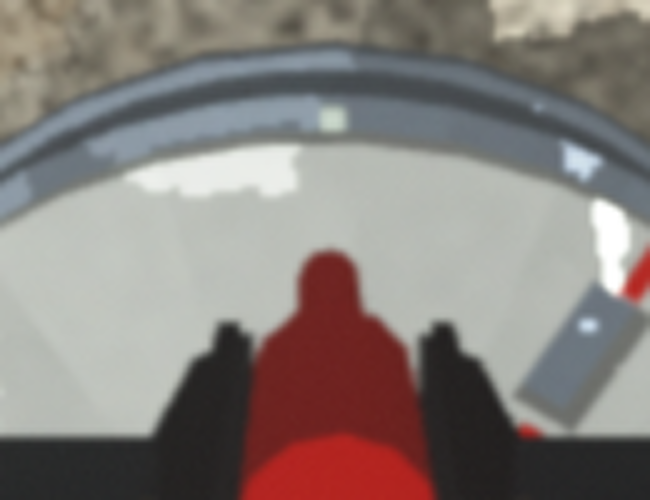

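Hole visible at (582,355) in the crop, approaching the pin at the right radius. The slot mark is in line with the pin (332 vs 330).

```bash
python3 -m handwheel '[{"travel":[0,0,0],"roll":0},{"travel":[0,0,0],"roll":0},{"travel":[0,0,0],"roll":0},{"travel":[0,0,0],"roll":0},{"travel":[0,0,0],"roll":0},{"travel":[0,0,0],"roll":0},{"travel":[0,0,0],"roll":0},{"travel":[0,0,0],"roll":0}]'; python3 - <<'E'
from h import *
cv2.imwrite("pics/w21.png",cv2.resize(optics.read_camera("wrist")[165:265,250:380,::-1],None,fx=5,fy=5,interpolation=2)); print(env.state()['t'])
E
```

```text
t: 26.05
eef_pos: [505.4, 90.7, 103.0]
tcp_rot: [1.006, 1.571, 0.799]
ft_force: [-0.3, -2.5, 3.5]
opening: 0.216
26.1
```

View pics/w21.png

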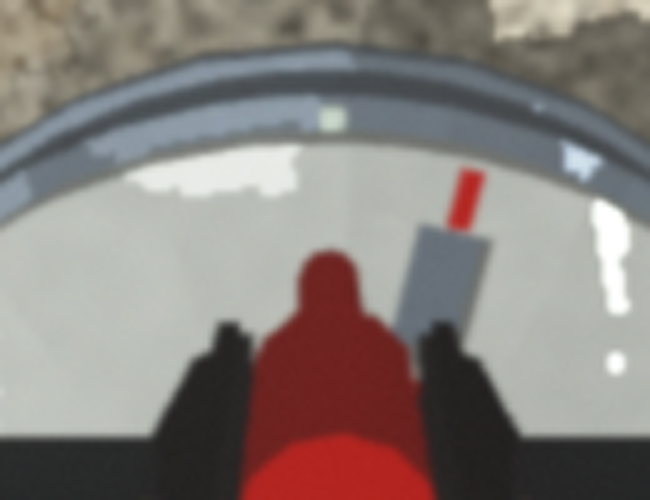

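```bash
python3 -m handwheel '[{"travel":[0,0,0],"roll":0},{"travel":[0,0,0],"roll":0},{"travel":[0,0,0],"roll":0},{"travel":[0,0,0],"roll":0}]'; python3 - <<'E'
from h import *
cv2.imwrite("pics/w22.png",cv2.resize(optics.read_camera("wrist")[165:265,250:380,::-1],None,fx=5,fy=5,interpolation=2)); print(env.state()['t'],env.state()['ft_force'])
E
```

```text
t: 26.5
eef_pos: [505.4, 90.7, 103.0]
tcp_rot: [1.122, 1.571, 0.915]
ft_force: [-0.6, -2.6, 2.8]
opening: 0.217
26.55 [-0.27274846  0.05573218 -0.73023205]
```

View pics/w22.png

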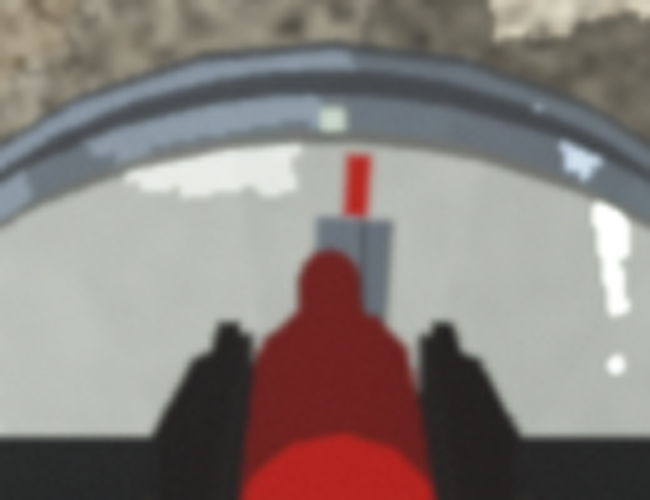

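Fz dropped to zero, so the pin has gone into the hole. Letting the wheel settle against the pin, then pushing on gently.

```bash
python3 -m handwheel '[{"travel":[0,0,-1],"roll":0},{"travel":[0,0,-3],"roll":0},{"travel":[0,0,-5],"roll":0},{"travel":[0,0,-7],"roll":0}]'; python3 lk.py 2 0; python3 - <<'E'
from h import *
cv2.imwrite("pics/w23.png",cv2.resize(optics.read_camera("wrist")[165:265,250:380,::-1],None,fx=5,fy=5,interpolation=2)); print(env.state()['t'],env.state()['ft_force'],env.state()['moment'])
E
```

```text
t: 26.95
eef_pos: [505.3, 90.7, 95.7]
tcp_rot: [2.852, 1.571, 2.645]
ft_force: [-0.9, -2.9, 0.4]
opening: 0.217
26.95 (-5.3, 3, np.float64(1.0))
27.0 (-5.4, 3, np.float64(1.0))
27.05 [505.2  90.7  95.6] [-0.9  -2.89  1.15]
27.1 [-1.16792048 -2.86188801  0.20033748] [-0.55734244  0.02628896  0.0938174 ]
```

View pics/w23.png

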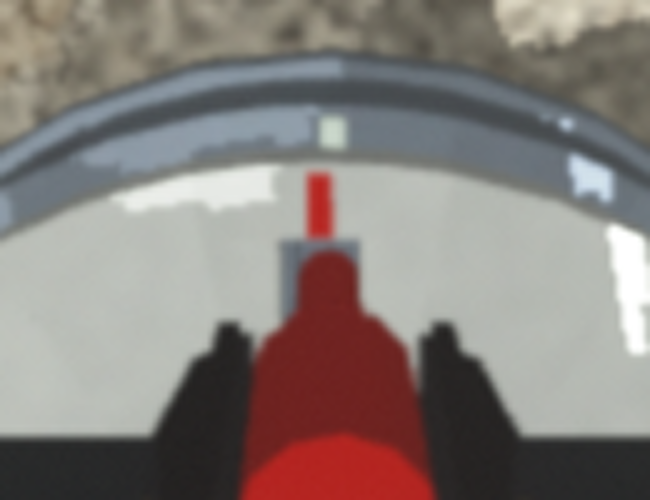

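```bash
python3 -m handwheel '[{"travel":[0,0,-3],"roll":0},{"travel":[0,0,-6],"roll":0},{"travel":[0,0,-9],"roll":0},{"travel":[0,0,-12],"roll":0},{"travel":[0,0,-14],"roll":0},{"travel":[0,0,-14],"roll":0}]'; python3 lk.py 3 0
```

```text
t: 27.7
eef_pos: [505.3, 90.7, 81.6]
tcp_rot: [-3.135, 1.57, 2.941]
ft_force: [-0.6, -2.4, 1.6]
opening: 0.218
27.7 (-5.3, 3, np.float64(1.0))
27.75 (-4.1, 4, np.float64(0.999))
27.8 (-3.4, 3, np.float64(0.999))
27.85 [505.3  90.7  82. ] [-0.96 -2.41  1.27]
```

```bash
python3 -m handwheel '[{"travel":[0,0,-3],"roll":0},{"travel":[0,0,-6],"roll":0},{"travel":[0,0,-9],"roll":0},{"travel":[0,0,-12],"roll":0},{"travel":[0,0,-14],"roll":0},{"travel":[0,0,-15],"roll":0},{"travel":[0,0,-15],"roll":0}]'; python3 lk.py 4 0
```

```text
t: 28.55
eef_pos: [505.3, 90.7, 66.8]
tcp_rot: [2.958, 1.571, 2.751]
ft_force: [-0.7, -2.9, 0.8]
opening: 0.22
28.55 (5.8, 5, np.float64(0.778))
28.6 (3.8, 5, np.float64(0.813))
28.65 (3.7, 5, np.float64(0.817))
28.7 (-3.8, 4, np.float64(0.999))
28.75 [505.3  90.7  67. ] [-0.86 -2.73  0.62]
```

View pics/last.png

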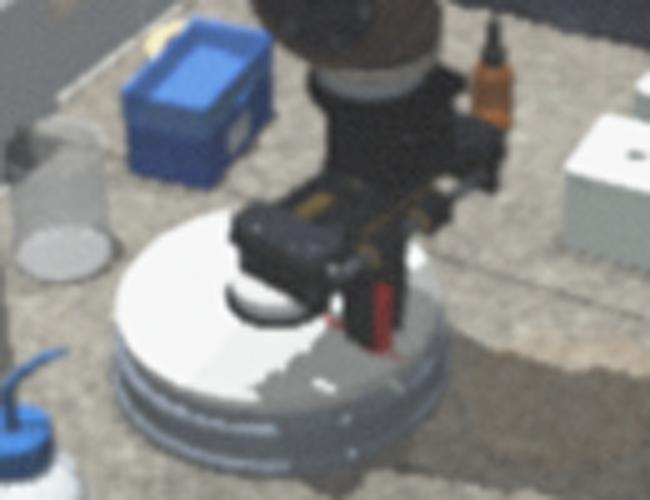

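```bash
python3 -m handwheel '[{"travel":[0,0,-1],"roll":0},{"travel":[0,0,-1.5],"roll":0},{"travel":[0,0,-2],"roll":0},{"travel":[0,0,-2],"roll":0}]'; python3 lk.py 4 0;  python3 -m handwheel '[{"travel":[0,0,-1],"roll":0},{"travel":[0,0,-1.5],"roll":0},{"travel":[0,0,-1.5],"roll":0},{"travel":[0,0,-1.5],"roll":0}]'; python3 lk.py 4 0
```

```text
t: 29.15
eef_pos: [505.4, 90.7, 64.9]
tcp_rot: [1.507, 1.571, 1.3]
ft_force: [-1.1, -3.2, 1.2]
opening: 0.219
29.15 (-5.1, 3, np.float64(1.0))
29.2 (-4.1, 4, np.float64(0.999))
29.25 (-4.0, 4, np.float64(0.999))
29.3 (-4.1, 4, np.float64(0.999))
29.35 [505.4  90.7  65. ] [-0.41 -2.47  0.71]
t: 29.75
eef_pos: [505.4, 90.7, 63.4]
tcp_rot: [1.565, 1.571, 1.359]
ft_force: [-0.1, -2.7, 1.7]
opening: 0.22
29.75 (-6.1, 4, np.float64(0.999))
29.8 (-6.1, 4, np.float64(0.999))
29.85 (0.7, 5, np.float64(0.829))
29.9 (0.8, 5, np.float64(0.832))
29.95 [505.4  90.7  63.5] [-0.02 -3.29  1.29]
```

```bash
python3 -m handwheel '[{"travel":[0,0,-1],"roll":0},{"travel":[0,0,-2],"roll":0},{"travel":[0,0,-2],"roll":0},{"travel":[0,0,-2],"roll":0}]'; python3 lk.py 5 0; python3 - <<'E'
from h import *
cv2.imwrite("pics/w24.png",cv2.resize(optics.read_camera("wrist")[165:265,250:380,::-1],None,fx=5,fy=5,interpolation=2))
E
```

```text
t: 30.35
eef_pos: [505.4, 90.6, 61.5]
tcp_rot: [1.801, 1.571, 1.594]
ft_force: [-1.5, -2.6, 2.9]
opening: 0.222
30.35 (-6.6, 4, np.float64(0.999))
30.4 (-5.8, 3, np.float64(1.0))
30.45 (4.9, 4, np.float64(0.742))
30.5 (-5.9, 3, np.float64(1.0))
30.55 (-6.5, 4, np.float64(0.999))
30.6 [505.4  90.7  61.5] [-0.29 -2.81  2.47]
```

View pics/w24.png

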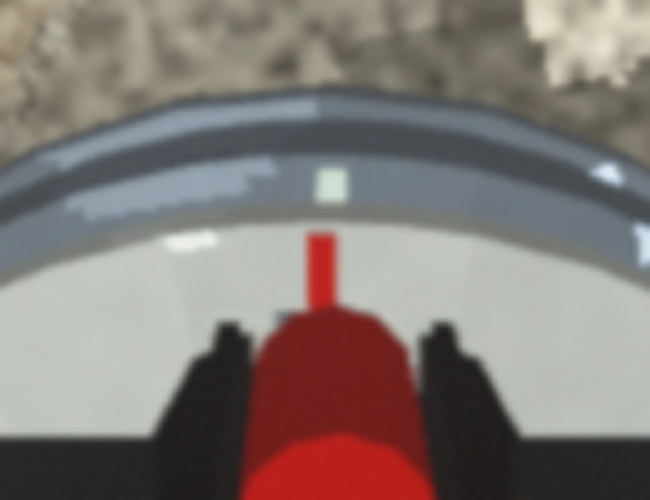

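View pics/last.png

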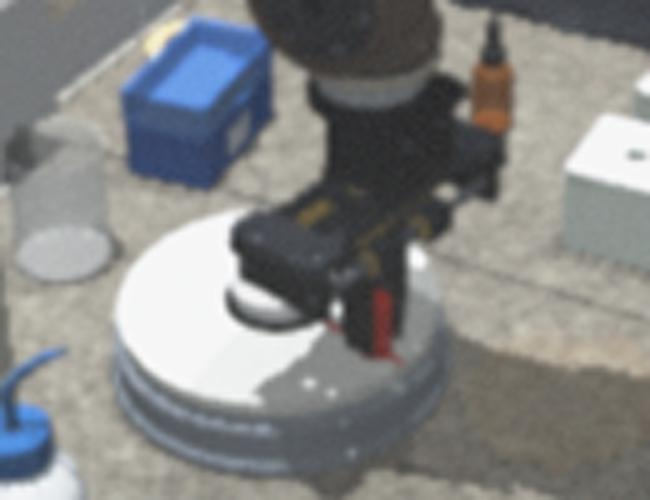

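The knob is down on the wheel and sinks it slightly (Fz 2.5 N, along the spring slope). I'll ease up 2 mm and release.

```bash
python3 -m handwheel '[{"travel":[0,0,1],"roll":0},{"travel":[0,0,2],"roll":0},{"travel":[0,0,2],"roll":0}]'; python3 -m handwheel '[{"travel":[0,0,0],"roll":0},{"travel":[0,0,0],"roll":0},{"travel":[0,0,0],"roll":0},{"travel":[0,0,0],"roll":0},{"travel":[0,0,0],"roll":0},{"travel":[0,0,0],"roll":0},{"travel":[0,0,0],"roll":0},{"travel":[0,0,0],"roll":0}]' 0;  python3 lk.py 2 0; python3 - <<'E'
from h import *
cv2.imwrite("pics/w25.png",cv2.resize(optics.read_camera("wrist")[165:285,240:400,::-1],None,fx=5,fy=5,interpolation=2))
E
```

```text
t: 30.95
eef_pos: [505.4, 90.7, 63.6]
tcp_rot: [1.005, 1.571, 0.799]
ft_force: [-0.6, -1.5, 0.9]
opening: 0.222
t: 31.75
eef_pos: [505.4, 90.7, 63.5]
tcp_rot: [1.2, 1.571, 0.993]
ft_force: [0.0, -0.3, 0.1]
opening: 0.499
31.75 None
31.8 None
31.85 [505.4  90.7  63.5] [-0.69 -0.26 -0.18]
```

View pics/w25.png

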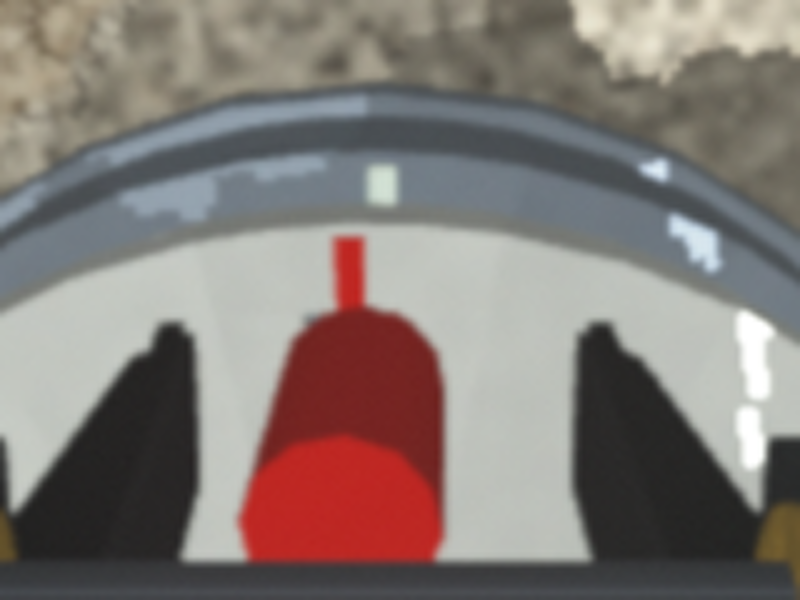

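Released: the pin leans slightly in its clearance, and the fingers are clear of it on both sides. Retreating upward.

```bash
python3 -m handwheel '[{"travel":[0,0,10],"roll":0},{"travel":[0,0,30],"roll":0},{"travel":[0,0,65],"roll":0},{"travel":[0,0,105],"roll":0},{"travel":[-20,0,130],"roll":0},{"travel":[-30,0,130],"roll":0},{"travel":[-30,0,130],"roll":0}]'; python3 - <<'E'
from h import *
a=optics.read_camera("scene")[:,:,::-1];w=optics.read_camera("wrist")[:,:,::-1]; print(env.state()['t'])
cv2.imwrite("pics/s30.png",cv2.resize(a[190:280,250:360],None,fx=7,fy=6.5,interpolation=2)); cv2.imwrite("pics/w30.png",w)
E
```

```text
t: 32.6
eef_pos: [474.3, 90.7, 194.1]
tcp_rot: [0.364, 1.57, 0.157]
ft_force: [0.2, -0.1, 0.0]
opening: 0.502
32.7
```

View pics/s30.png

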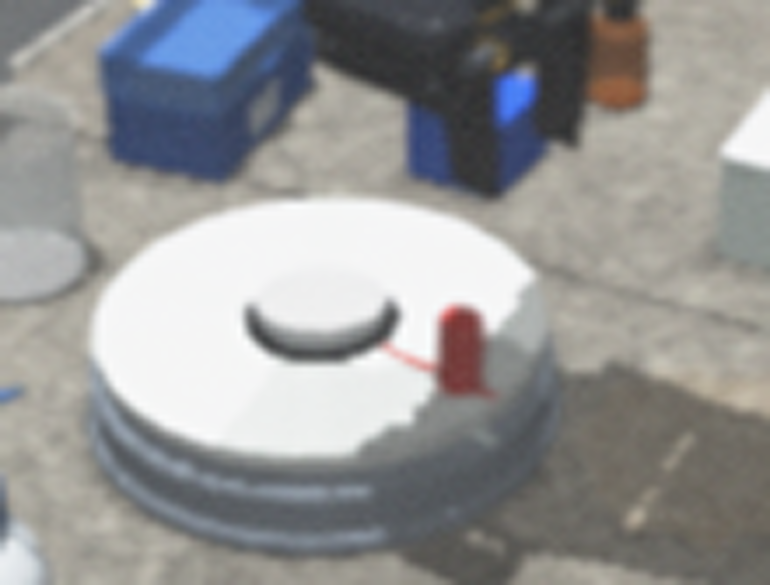

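View pics/w30.png

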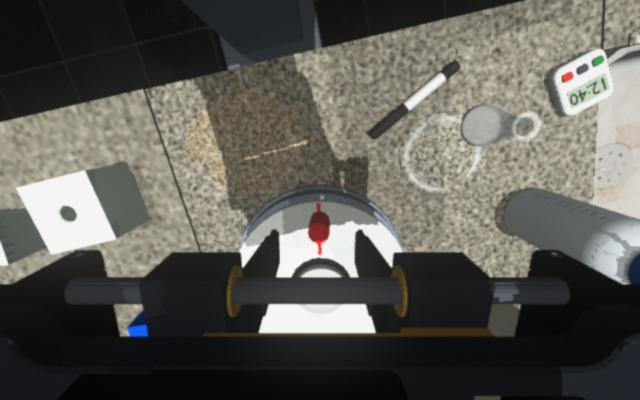

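```bash
python3 - <<'E'
from h import *
for z in(58,94,98,102): print(z,proj("scene",(505,89.5,z)))
def red(a,b):
    r=a.astype(int); m=(r[...,0]-np.maximum(r[...,1],r[...,2])>60); v,u=np.nonzero(m); k=(u>300)&(u<335)&(v>225)&(v<262); return u[k].min(),u[k].max(),v[k].min(),v[k].max(),u[k].mean().round(2),v[k].mean().round(2)
for i in range(8):
    a=optics.read_camera("scene"); 
    if i in(0,7): print(env.state()['t'],red(a,0))
E
```

```text
58 [314.16946016 246.99545402]
94 [314.06616044 237.75749839]
98 [314.05448769 236.71361944]
102 [314.0427752  235.66618732]
32.75 (np.int64(308), np.int64(316), np.int64(238), np.int64(245), np.float64(314.12), np.float64(239.75))
33.1 (np.int64(308), np.int64(316), np.int64(238), np.int64(245), np.float64(314.0), np.float64(240.0))
```

```bash
python3 -c "
from cell import job; print(job.job_done())"
```

```text
the job is handed in; nothing more can be done
None
```

The turntable is locked: the red pin stands fully home in the base slot with its knob down on the wheel. I handed the job in at about 33 s of the 64 s allowed.

**What I did**
- **Pin:** I took it from the smaller white block. The first close was too short, so the gripper lifted empty and I grasped again. It was then carried over the slot and lined up with the white mark to about 0.4 mm.
- **Braking:** The wheel was running at about 6.2 rad/s. I pressed at about 6.5 N just after the hole passed, and it stopped within about a quarter turn.
- **Creep and drop-in:** At about 3.6 N it crept at about 0.39 rad/s, one sixteenth of a turn per second, until the hole came under the pin. The press force fell to zero there and I saw no spike in the readings.
- **Pushing home:** Resistance stayed at about 1 N until the knob met the wheel. Past that it rose along the spindle's spring slope to 2.5 N. I then eased up, let go and withdrew.

**Last checks**
- Scene frames 0.35 s apart show the knob and wheel not moving, with the gripper clear of everything.
- The pin leans slightly in its clearance because the motor clutch still pushes on it.
- The knob shows about 2 pixels lower in the scene camera than calculated. I put that down to calibration: the white slot mark showed a similar offset (6 mm), and the knob's height in pixels matched. I did not measure the tip height directly.
- The arm did not go near the glassware, and the dropper bottle and beaker stood in their places in the last view. I did not measure their positions again.

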